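# Strip the label feeder's rollers and wipe its strip

## Robot

A 7-joint arm with a two-finger parallel gripper is mounted at the origin on a cart in front of the work surface, level with it; the furniture and walls round the work are solid. World frame = base frame: x ahead of the robot, y to its left, z up, the work surface at z = 0. Lengths are in m, angles in rad, forces in N, time in s.
With the tool pointing down it reaches from about 0.425 to 0.825 m from the base axis. Payload 3.6 kg.
Tool frame: the origin (TCP) lies at the very end of the fingers, on their centre line; the grasp point (between the pads) lies 19 mm behind it; z points along the fingers, y is the direction in which the jaws open and shut (so a half turn about z gives the same grasp; the last joint's range is limited). The gripper opens to 85 mm and grips with 20 to 120 N. Pads are 22 mm wide; open, the fingers measure 114 mm over their backs; the gripper's body (76 mm by 85 mm) begins 54 mm behind the grasp point. The pads swing forward as they close: fully open they stand 13 mm farther back than shut.
Start: joints at [1.315, 0.615, -0.013, 1.423, 0.008, 1.103, -0.04], TCP at [0.147, -0.633, 0.231] pointing down, gripper open.
Joint ranges: [-3.12, 3.12], [-0.3, 2.06], [-1.34, 1.32], [0.26, 2.42], [-1.36, 4.5], [0.01, 1.98], [-2.84, 2.84]. Speed limits (rad/s): [2.79, 2.79, 3.14, 3.14, 3.14, 3.14, 3.14].

## Interface

Orientations are given as a 3x3 rotation matrix whose columns are the frame's x, y, z axes.
In Python, from plant import r gives the robot as it stands.
- The arm moves only by the shell command python3 -m inch 'ROWS' [FORCE]. ROWS is JSON, a list of rows, each an object of numbers: "ax", "ay", "az": the turn, a rotation vector about the tool's x, y, z in rad; "x", "y", "z": the shift along the tool's x, y, z in m; "hand": the finger opening in m, from 0 to 0.0854. In form: [{"ax": .., "ay": .., "az": .., "x": .., "y": .., "z": .., "hand": ..}, ...]. A call has 1 to 12 rows; each row is the pose to reach, as a shift and turn from the pose commanded when the call began, along the tool's axes at that moment; what a row does not reach only later rows make up. A row lasts 1/12 s, in which the tool goes at most 41.7 mm and 7.16 degrees, less where a joint would pass 70% of its speed; a pose out of reach is approached as far as the arm can. A call with a gripper value outside its range is refused whole. The fingers move at their own pace and stop on an object; FORCE is the grip in N (left out, the last holds). Time passes only in rows, so rows that repeat a pose let the fingers close. It gives the time, the measured TCP pose, the force and the opening at its end, in the units of the state.
- r.get_obs(): the state, without advancing time (a new reading comes with each control period).
- r.get_image(name): name is "scene" or "top"; returns the picture (480x640x3 uint8, red, green, blue); there is no depth.
- r.camera_params(name): a dict with "fx", "fy", "cx", "cy" (pixels), "rvec" (rotation vector, rad) and "tvec" (3), from world to camera coordinates, as OpenCV has them. Camera axes: x right, y down, z forward; pixel columns grow to the right and rows downward; lengths in m; the calibration is good to about 2 mm. A picture is of the moment at which its call begins. camera_params takes no time and is no camera call.
- r.finish_job(): hands the job in, once; it reports no verdict.
The state is a dict: "time": time; "joint_positions": joint angles; "joint_velocities": joint speeds; "joint_torque": joint torques, N m; "tool_pos": TCP position; "ee_rot": TCP orientation; "contact_force": force on the tool from outside, world axes, zero at the start; "torque": the same for the moment, N m; "finger_gap": finger opening in m.
Only numpy, scipy, OpenCV 4.12 (cv2) and the standard library are available. Lean on these libraries where they do the work, as an engineer would, in place of code of your own. Each camera call takes 0.05 s, during which the arm holds its last target. There are 200 camera calls.

## Task

Strip the two-lane label feeder for cleaning: flip both red cam levers up and over until they stay open, lower every roller that is fitted (one or two) out of its slots and lay it in the white slotted basket. Then take the orange-handled sprung wiper and, starting at the robot's left end of the steel strip, draw it slowly along the strip to the right end and back to the left end without lifting, keeping its sprung foot pressed about half-way in all along and never hard. Finally stand the wiper upright in the small shallow steel tray; leave the levers open and do not disturb the lilac carton or the small box.

Things in the scene. Friction and masses are not known exactly. Their poses are not given: they have to be found in the camera images.
- feeder: Fixed label feeder, grey base plate 245 x 290 x 16 mm; origin at its underside, x from front (robot side) to rear, y to the robot's left. Offsets below are in this frame, mm. White housing at the rear, x 65 to 110, up to z 66. Two lanes at y +68 and -68, each between two white side plates 7 mm thick (96 mm clear, tops at z 129, x -34 to 52); nothing spans a lane above or before its roller.
- seat_left (a point): Centre of the left lane's axle seat (x 25, y 68, z 105), axes as the feeder's. In each side plate the axle lies in a J-shaped slot: a level seat, floor z 99, roof z 119, rear wall x 32.5, lip 2.5 mm high at x 3.5; before it a chute down (x -20 to 1) behind a nose that hangs to z 94 (x -34 to -20). Below the nose the slot is open to the front.
- seat_right (a point): The same in the right lane (y -68). A roller comes out thus: raise its axle about 5 mm, move it 34 mm forward (x -9.5), lower it to about z 80, move it forward past x -50, then lift. While a lane's lever is shut, its hook stands before the axle.
- lever_left (a joint): Angle of the left red cam lever, rad: 0 shut (handle points forward), grows as the handle swings up and back, stop at 1.9; past about 1.4 it is open and it stays where it is left (stiff hinge, about 0.12 N m). Hinge axis along the feeder's y at x 40, z 120. It carries the hook that locks the outer end of the left roller's axle.
- lever_left_grip (a point): Middle of the left lever's round red grip bar: 14 mm in diameter, lying along the feeder's y and free over about 45 mm of length, 85 mm from the hinge axis, at y +155 outside the left lane (shut: x -42, z 142). Its lever arm runs at y 127. The frame turns with the lever.
- lever_right (a joint): The same for the right lever: 0 shut, stop at 1.9, open past about 1.4.
- lever_right_grip (a point): Middle of the right lever's grip bar, the mirror image, at y -155.
- roller_left_mid (a point): Centre of the left lane's roller (None from the start if that lane is empty), on its axis, half-way along; its y axis is the axle. Dark rubber sleeve 40 mm in diameter and 78 mm long, a blue six-sided end cap (46 mm across flats, 6 mm thick) at each end, steel axle 12 mm in diameter and 128 mm long overall; 0.18 kg. Can be gripped across the sleeve from above. Lying on a flat surface its axis is 23 to 27 mm up.
- roller_right_mid (a point): Centre of the right lane's roller, the same kind (None from the start if that lane is empty).
- basket: White slotted plastic basket, fixed, 270 mm (its x) by 186 mm (its y), 67 mm high; inside 242 x 158 mm at the floor, whose top is 2 mm above the origin. Origin at the underside's centre. The rollers lie best with the axle along the basket's y, side by side at x -52 and +52. The basket and the tray may change sides.
- strip_mid (a point): Middle of the top of the bright steel strip on the feeder's base in front of the rollers: 64 mm (x) by 250 mm (y, towards the robot's left), top at z 20 mm; axes as the feeder's. It is to be wiped along y. The wiper's middle should go from at least 80 mm left of this point to at least 80 mm right of it and back, kept on the centre line.
- strip: The same steel strip as a solid; its origin is 4 mm below its top.
- wiper_grip (a point): Grip point of the sprung wiper, 70 mm above the underside of its foot while unpressed, z up. The orange handle is 30 mm (x) by 22 mm (y), from 42 to 95 mm above the underside; below it a white body 50 x 58 mm and a heavy grey sprung foot 56 mm (x) by 64 mm (y). 0.3 kg in all. At the start it stands on the worktop beside the tray.
- wiper: The wiper as a solid; origin at the underside's centre of the unpressed foot.
- wiper_foot (a joint): How far the wiper's foot is pushed in, m: 0 free, 0.012 fully in. The spring takes 3 N to start, 6 N at 0.006, 9 N at 0.012; with the foot's own weight the strip feels 5, 8 and 11 N. Half-way in (about 0.006) is wanted.
- tray: Small shallow open steel tray, fixed, 90 mm (x) by 155 mm (y), 25 mm high, floor 2 mm thick; origin at the underside's centre. The wiper's foot stands in it lengthwise along y.
- lilac_carton: Closed lilac carton 105 x 100 x 110 mm, a bystander.
- small_box: Upright white and blue box 55 x 60 x 90 mm, a bystander.

How it is judged:
On the way, in this order (a step that is already met when the one before it is completed fails the run):
1. both levers are open and every roller lies in the basket (value of joint each of lever_left, lever_right above 1.4 rad and x of roller_left_mid in the frame of basket between -0.115 and 0.115 m and y of roller_left_mid in the frame of basket between -0.075 and 0.075 m and z of roller_left_mid in the frame of basket between 0 and 0.045 m and x of roller_right_mid in the frame of basket between -0.115 and 0.115 m and y of roller_right_mid in the frame of basket between -0.075 and 0.075 m and z of roller_right_mid in the frame of basket between 0 and 0.045 m), for 0.2 s.
2. the wiper is pressed on the left end of the strip (y of wiper_grip in the frame of strip_mid between 0.07 and 0.12 m and x of wiper_grip in the frame of strip_mid between -0.03 and 0.03 m and contact force between wiper and strip above 6 N and angle between wiper_grip's own z axis and vertical below 0.2 rad), for 0.1 s.
3. still pressed, it passes left of the middle (y of wiper_grip in the frame of strip_mid between 0.02 and 0.05 m and x of wiper_grip in the frame of strip_mid between -0.03 and 0.03 m and contact force between wiper and strip above 6 N and angle between wiper_grip's own z axis and vertical below 0.2 rad), for 0.1 s.
4. still pressed, it passes right of the middle (y of wiper_grip in the frame of strip_mid between -0.05 and -0.02 m and x of wiper_grip in the frame of strip_mid between -0.03 and 0.03 m and contact force between wiper and strip above 6 N and angle between wiper_grip's own z axis and vertical below 0.2 rad), for 0.1 s.
5. still pressed, it reaches the right end (y of wiper_grip in the frame of strip_mid between -0.12 and -0.07 m and x of wiper_grip in the frame of strip_mid between -0.03 and 0.03 m and contact force between wiper and strip above 6 N and angle between wiper_grip's own z axis and vertical below 0.2 rad), for 0.1 s.
6. still pressed, on the way back it passes right of the middle (all of step 4), for 0.1 s.
7. still pressed, it passes left of the middle again (all of step 3), for 0.1 s.
8. still pressed, it is back at the left end (all of step 2), for 0.1 s.
At the end, for the whole second after the job is handed in: Both levers open (over 1.4 rad), every fitted roller lying in the basket (its centre inside the walls and less than 45 mm above the basket's underside), the wiper standing upright (within 0.15 rad) on the floor of the small tray, still (all of step 1 and x of wiper in the frame of tray between -0.03 and 0.03 m and y of wiper in the frame of tray between -0.055 and 0.055 m and z of wiper in the frame of tray between -0.005 and 0.012 m and angle between wiper_grip's own z axis and vertical below 0.15 rad and linear speed of wiper below 0.02 m/s); the robot touches nothing.
It fails at once if the wiper is pressed hard on the strip (over 25 N) (contact force between wiper and strip above 25 N).
It fails at once if the lilac carton or the small box is moved more than 4 cm (distance of any of lilac_carton, small_box from where it was at the start of the episode above 0.04 m).
Of roller_left, roller_right only 1 to 2 are there at a start; the rules pass over those that are not, and their reading is None.
At some moment in a run one of wiper may be knocked a few centimetres aside while the robot is not near it.
Once in a run the grip may slacken for a moment while it holds something.
It also fails if it takes over 210 s, if anything falls off the work surface, if the arm or the gripper's body presses on something with over 40 N, if the wrist force passes 120 N, or if a joint passes its speed limit or range.

## Working session

There is one attempt and no reset: what is moved stays moved. The work goes in short steps, Python scripts to look and compute and a shell command to move; the robot and the scene stay as the last step left them, time stands still between calls to the robot, and variables do not carry over. Pictures are saved under pics/ and viewed, about 12 in all and at most 16, crops included, and the job is handed in when it is done.

```bash
ls; mkdir -p pics; python3 - <<'E'
from plant import r
import cv2
o=r.get_obs()
for k,v in o.items(): print(k,v)
for n in("scene","top"):
    cv2.imwrite(f"pics/{n}0.png",r.get_image(n)[:,:,::-1]); print(r.camera_params(n))
E
```

```text
pics
time 0.0
joint_positions [ 1.31551682  0.61591518 -0.01259363  1.42496525  0.00811748  1.10338787
 -0.04041969]
joint_velocities [ 7.33600773e-06  4.25092843e-04 -6.74306763e-04 -7.91936171e-04
 -3.07703611e-04 -1.17291236e-03  1.02556869e-03]
joint_torque [-4.04315151e-04 -4.69219923e+01  2.59638308e-01 -1.71034366e+01
  1.00925955e-02  9.59846482e-03  1.24999872e-06]
tool_pos [ 0.14722476 -0.63229456  0.23011886]
ee_rot [[ 9.73935585e-01  2.26823805e-01 -6.61421070e-04]
 [ 2.26824760e-01 -9.73932274e-01  2.54039899e-03]
 [-6.79563618e-05 -2.62421165e-03 -9.99996554e-01]]
contact_force [ 0.6979412  -0.64558598  0.03587957]
torque [-0.01405329  0.06124407  0.00321835]
finger_gap 0.0852829217717507
{'fx': 491.20885955772366, 'fy': 491.20885955772366, 'cx': 320.10342236103804, 'cy': 234.96635039611283, 'rvec': array([ 0.76714332, -2.39654814,  1.3149029 ]), 'tvec': array([0.42423397, 0.28175316, 1.04674372])}
{'fx': 442.77666942749516, 'fy': 442.77666942749516, 'cx': 317.9574490401349, 'cy': 237.41516218781317, 'rvec': array([ 2.19034741, -2.13881835,  0.08168064]), 'tvec': array([-0.01784528,  0.54336787,  1.07211103])}
```

View pics/scene0.png

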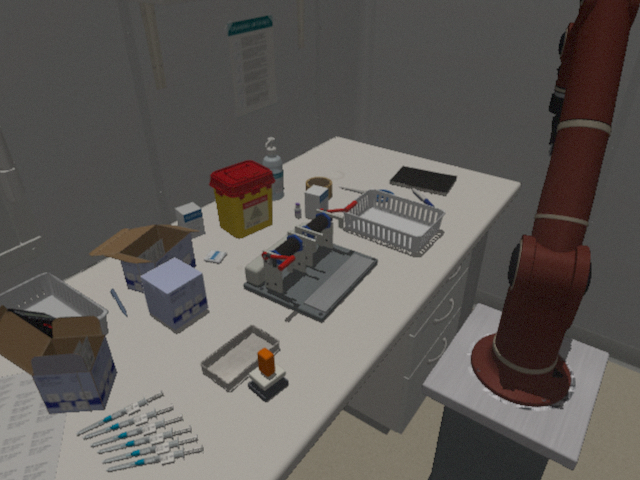

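View pics/top0.png

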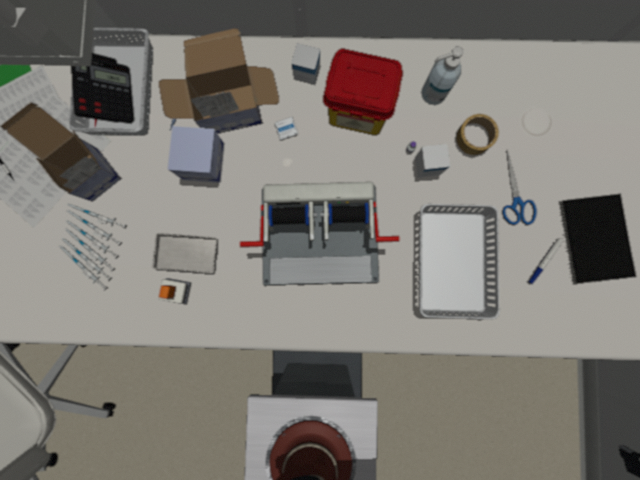

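Scene view: feeder at about (315,270), wiper (268,370), tray (240,357), basket (395,220). Top view: both lanes have a roller ((291,214), (349,214)). The red grips are at (252,244) and (388,239), basket (456,262), tray (186,254), wiper (173,291), carton (195,153) and small box (435,158).

```bash
cat > h.py <<'E'
import numpy as np, cv2
from plant import r
def cam(n):
    p=r.camera_params(n); R=cv2.Rodrigues(p["rvec"])[0]; K=np.array([[p["fx"],0,p["cx"]],[0,p["fy"],p["cy"]],[0,0,1]])
    return K,R,p["tvec"]
def pt(n,u,v,z):
    K,R,t=cam(n); d=R.T@np.linalg.solve(K,[u,v,1.]); c=-R.T@t
    return c+d*(z-c[2])/d[2]
def px(n,P):
    K,R,t=cam(n); q=K@(R@np.asarray(P,float)+t); return q[:2]/q[2]
def two(a,b):  # (u,v) in scene, (u,v) in top
    A=[]
    for n,(u,v) in (("scene",a),("top",b)):
        K,R,t=cam(n); M=K@np.c_[R,t]; A+=[u*M[2]-M[0],v*M[2]-M[1]]
    s=np.linalg.svd(np.array(A))[2][-1]; return s[:3]/s[3]
def mask(im,lo,hi):
    return cv2.inRange(cv2.cvtColor(im,cv2.COLOR_BGR2HSV),lo,hi)
def blobs(m,amin=20):
    n,l,s,c=cv2.connectedComponentsWithStats(m)
    return [(s[i].tolist(),c[i].round(1).tolist(),cv2.minAreaRect(np.argwhere(l==i)[:,::-1].astype(np.float32))) for i in range(1,n) if s[i][4]>=amin]
def st():
    o=r.get_obs(); print(round(o["time"],2),o["tool_pos"].round(4),o["ee_rot"].round(3).tolist(),o["contact_force"].round(1),round(o["finger_gap"],4))
E
python3 - <<'E'
from h import *
np.set_printoptions(precision=4,suppress=True)
t=cv2.imread("pics/top0.png"); s=cv2.imread("pics/scene0.png")
for n,im in(("top",t),("scene",s)):
    print(n,"cam",(-cam(n)[1].T@cam(n)[2]))
    for c,lo,hi in(("red",(0,150,80),(6,255,255)),("red2",(172,150,80),(180,255,255)),("orange",(7,170,90),(16,255,255))):
        for b in blobs(mask(im,lo,hi),15): print(c,b)
a=cv2.resize(t[170:300,235:405],None,fx=4.5,fy=4.5,interpolation=cv2.INTER_CUBIC); cv2.imwrite("pics/c1.png",a)
a=cv2.resize(t[195:325,140:230],None,fx=4.5,fy=4.5,interpolation=cv2.INTER_CUBIC)
b=cv2.resize(t[195:325,405:505],None,fx=4,fy=4.5,interpolation=cv2.INTER_CUBIC)
cv2.imwrite("pics/c2.png",np.hstack([a,b[:a.shape[0]]]))
E
```

```text
top cam [ 0.4413 -0.0261  1.1179]
red ([392, 69, 10, 40, 115], [396.5, 89.4], ((396.48077392578125, 88.59614562988281), (3.9223227500915527, 39.81157302856445), 11.309932708740234))
red ([366, 95, 13, 4, 17], [371.7, 97.2], ((371.7647399902344, 97.4411849975586), (12.369317054748535, 1.9402848482131958), 14.03624439239502))
red ([362, 114, 13, 4, 16], [368.0, 115.6], ((367.98822021484375, 115.55293273925781), (12.365036964416504, 1.301582932472229), 12.528807640075684))
red ([374, 213, 25, 29, 141], [382.9, 234.2], ((380.5267028808594, 231.74522399902344), (34.715599060058594, 17.959457397460938), 46.218875885009766))
red ([241, 216, 23, 30, 144], [255.4, 238.4], ((252.0, 230.5), (29.0, 22.0), 90.0))
red2 ([325, 50, 76, 63, 3313], [362.9, 80.6], ((362.37274169921875, 80.3853759765625), (68.61477661132812, 52.85249328613281), 12.26477336883545))
red2 ([349, 110, 15, 5, 33], [356.2, 112.3], ((356.0577087402344, 112.2115478515625), (14.31647777557373, 2.7456259727478027), 11.309932708740234))
orange ([160, 286, 10, 12, 95], [164.7, 291.3], ((164.673095703125, 291.1346130371094), (8.0407
[... 487 characters left out ...]
5137, 4.0), 36.869895935058594))
red ([327, 201, 30, 11, 81], [344.5, 207.2], ((342.2073669433594, 208.0435791015625), (6.2514472007751465, 30.021482467651367), 70.90650939941406))
red ([271, 255, 24, 14, 138], [284.2, 259.6], ((282.5, 261.5), (13.0, 23.0), 90.0))
red2 ([211, 161, 60, 26, 488], [239.7, 173.0], ((240.26922607421875, 173.3461456298828), (21.245018005371094, 56.967708587646484), 70.55996704101562))
red2 ([241, 177, 10, 6, 22], [245.0, 179.7], ((245.229736328125, 179.37838745117188), (4.767570495605469, 8.877545356750488), 80.53767395019531))
orange ([258, 348, 16, 13, 122], [265.1, 354.0], ((265.2500305175781, 353.7500305175781), (12.727920532226562, 10.606600761413574), 45.0))
```

View pics/c1.png

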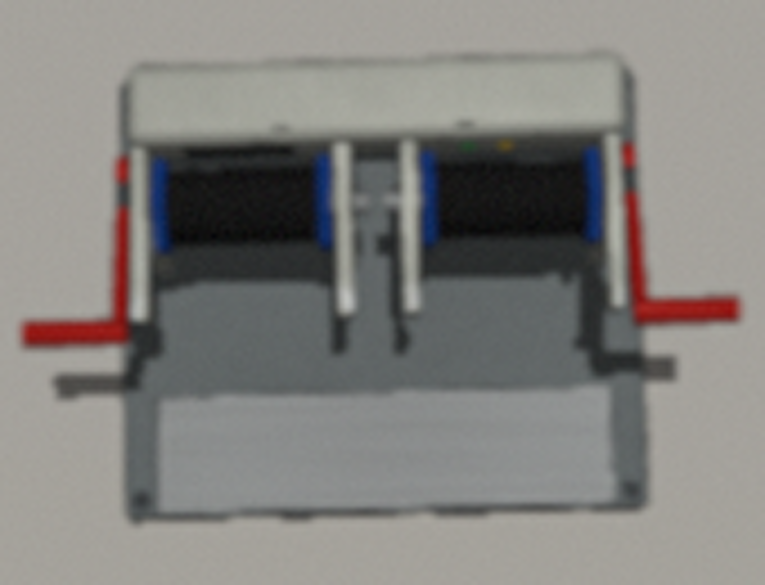

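View pics/c2.png

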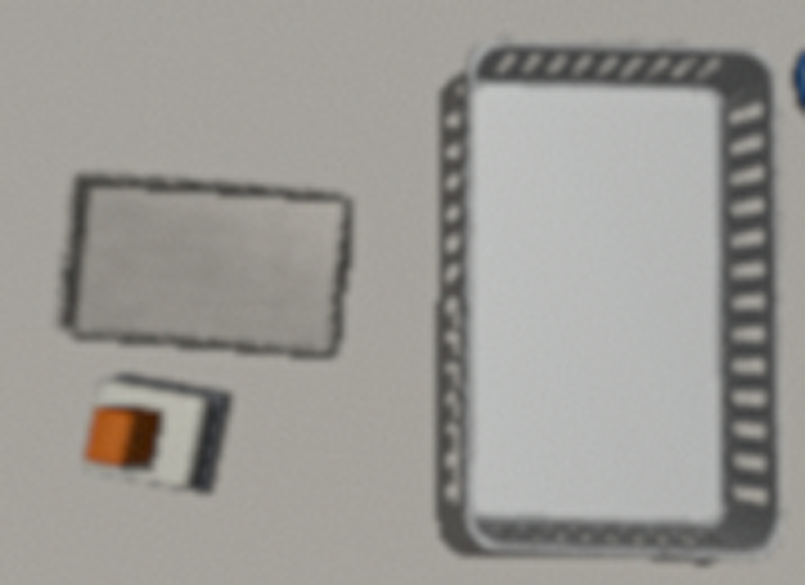

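Crop 1: strip corners near (160,397), (612,388), (612,505), (160,510), with both rollers and both levers shut. Crop 2: tray rim corners (80,178), (350,198), (335,355), (65,330), basket floor (472–722, 88–522), and the wiper's handle top centred near (106,436).

```bash
python3 - <<'E'
from h import *
np.set_printoptions(precision=4,suppress=True)
def c1(u,v):return 235+u/4.5-.5+.5/4.5,170+v/4.5-.5+.5/4.5
def c2(u,v):return (140+u/4.5-.4 if u<405 else 405+(u-405)/4-.4),195+v/4.5-.4
def show(name,P):
    P=np.array(P); print(name,P.tolist() if 0 else P[:,:2].round(4).tolist(),"mean",P.mean(0),"sides",np.linalg.norm(np.roll(P,-1,0)-P,axis=1))
S=[pt("top",*c1(*q),.02) for q in[(160,397),(612,388),(612,505),(160,511)]];show("strip",S)
B=[pt("top",*c1(*q),.016) for q in[(130,518),(646,505)]];print("base front",B)
show("housing",[pt("top",*c1(*q),.066) for q in[(133,67),(618,57),(618,130),(133,137)]])
for nm,q in(("gripL",(72,333)),("gripLend",(24,334)),("gripR",(690,309)),("gripRend",(738,309))): print(nm,pt("top",*c1(*q),.142))
for nm,q in(("rL",(242,205)),("rR",(512,200))): print(nm,pt("top",*c1(*q),.125))
show("tray",[pt("top",*c2(*q),.025) for q in[(80,178),(350,198),(335,355),(65,330)]])
show("basket",[pt("top",*c2(*q),.002) for q in[(472,88),(722,88),(722,520),(472,522)]])
print("wiper",pt("top",*c2(106,436),.095)); show("body",[pt("top",*c2(*q),.042) for q in[(105,380),(206,390),(190,488),(85,470)]])
print("wiper tri",two((266,351),c2(106,436)))
print("carton",pt("top",195,140,.11),"box",pt("top",435,158,.09))
# feeder pose guess: strip mid, axes
s=np.mean(S,0); ey=(S[0]-S[1]+S[3]-S[2]);yaw=np.arctan2(ey[1],ey[0])-np.pi/2;print("yaw",np.degrees(yaw)); 
E
```

```text
strip [[0.4905, 0.1127], [0.5013, -0.1363], [0.4373, -0.1372], [0.4279, 0.1105]] mean [ 0.4643 -0.0126  0.02  ] sides [0.2492 0.0641 0.2478 0.0626]
base front [array([0.4236, 0.1274, 0.016 ]), array([ 0.4377, -0.1562,  0.016 ])]
housing [[0.6654, 0.1276], [0.6762, -0.1325], [0.6366, -0.133], [0.6273, 0.1262]] mean [ 0.6514 -0.0029  0.066 ] sides [0.2603 0.0396 0.2594 0.0381]
gripL [0.5155 0.1418 0.142 ]
gripLend [0.5144 0.1655 0.142 ]
gripR [ 0.5344 -0.1617  0.142 ]
gripRend [ 0.5349 -0.1852  0.142 ]
rL [0.5834 0.0614 0.125 ]
rR [ 0.5889 -0.0743  0.125 ]
tray [[0.5426, 0.3962], [0.535, 0.2453], [0.4483, 0.2496], [0.4584, 0.3995]] mean [0.4961 0.3226 0.025 ] sides [0.1511 0.0868 0.1503 0.0843]
basket [[0.611, -0.265], [0.6145, -0.4223], [0.3743, -0.4198], [0.3693, -0.2656]] mean [ 0.4923 -0.3432  0.002 ] sides [0.1574 0.2402 0.1543 0.2418]
wiper [0.4036 0.3479 0.095 ]
body [[0.4317, 0.3695], [0.4276, 0.3144], [0.375, 0.3202], [0.3832, 0.3776]] mean [0.4044 0.3454 0.042 ] sides [0.0553 0.0529 0.0579 0.0491]
wiper tri [0.4032 0.3462 0.0985]
carton [0.7586 0.2876 0.11  ] box [ 0.7322 -0.2778  0.09  ]
yaw 2.338331233341914
```

```bash
python3 - <<'E'
from h import *
s=cv2.imread("pics/scene0.png")
cv2.imwrite("pics/c3.png",cv2.resize(s[190:310,235:385],None,fx=5,fy=5,interpolation=cv2.INTER_CUBIC))
E
```

```text
(no output)
```

View pics/c3.png

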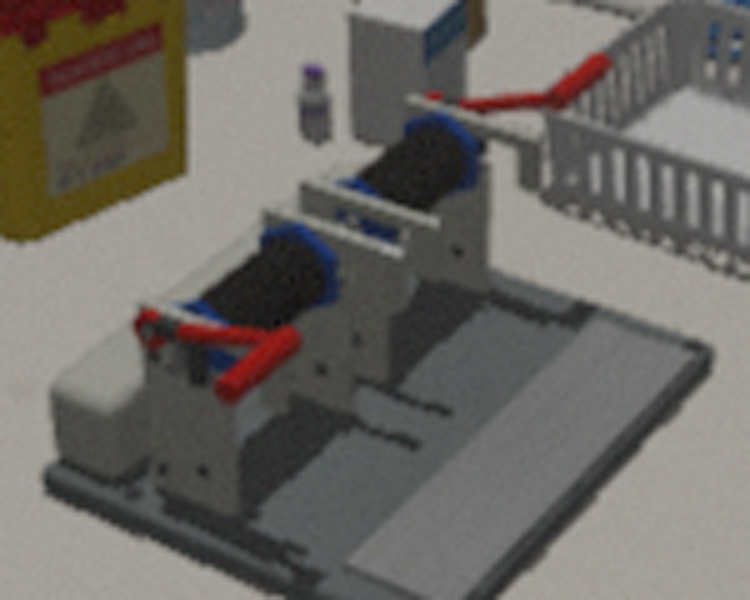

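Scene crop: the left grip bar runs (230,383)–(290,340), and the right one ends at (603,63). Front-top corners of the inner plates are near (408,250) and (438,225), and strip corners near (600,320), (705,350), (347,560).

```bash
python3 - <<'E'
from h import *
np.set_printoptions(precision=4,suppress=True)
c1=lambda u,v:(235+u/4.5-.4,170+v/4.5-.4)
c3=lambda u,v:(235+u/5-.4,190+v/5-.4)
for n,a,b in [("gL out",(226,387),(24,334)),("gL in",(290,338),(122,331)),("gR out",(605,62),(738,309)),("gR in",(556,100),(640,312)),
 ("plL-in front",(406,252),(347,312)),("plR-in front",(437,224),(411,310)),("plR-out front",(545,122),(617,304)),
 ("strip RR",(600,318),(612,388)),("strip RF",(702,352),(612,505)),("strip LR",(347,560),(160,397)),
 ("rollL cap R top",(300,228),(322,160)),("base RF",(710,352),(646,505))]:
    P=two(c3(*a),c1(*b)); e=[px("scene",P)-c3(*a),px("top",P)-c1(*b)]; print(n,P,np.abs(e).max().round(1))
print("base rear L", pt("scene",*c3(48,470),.016),pt("top",*c1(122,75),.016))
for n,P in(("rr",pt("scene",*c3(600,318),.02)),("rf",pt("scene",*c3(702,352),.02)),("lr",pt("scene",*c3(347,560),.02))):print(n,P)
E
```

```text
gL out [0.5145 0.165  0.1458] 0.2
gL in [0.5167 0.1167 0.1444] 0.1
gR out [ 0.5334 -0.1839  0.1515] 0.3
gR in [ 0.5325 -0.1358  0.1499] 0.4
plL-in front [0.53   0.0069 0.129 ] 0.1
plR-in front [ 0.5325 -0.0245  0.1284] 0.2
plR-out front [ 0.5354 -0.1267  0.1397] 0.4
strip RR [ 0.5013 -0.1364  0.0196] 0.0
strip RF [ 0.4367 -0.1373  0.022 ] 0.3
strip LR [0.4903 0.1125 0.0202] 0.1
rollL cap R top [0.5996 0.0167 0.1244] 3.4
base RF [ 0.4393 -0.156   0.0102] 0.6
base rear L [0.663  0.1408 0.016 ] [0.6713 0.1409 0.016 ]
rr [ 0.5009 -0.1359  0.02  ]
rf [ 0.4375 -0.1402  0.02  ]
lr [0.4902 0.1122 0.02  ]
```

```bash
cat >> h.py <<'E'
from scipy.spatial.transform import Rotation as Ro
F0=np.array([.564,-.007,0]); YAW=.042
FR=Ro.from_euler("z",YAW).as_matrix()
def down(a): # tool down, tool y axis at world yaw a
    y=np.array([np.cos(a),np.sin(a),0]); z=np.array([0,0,-1.]); return np.c_[np.cross(y,z),y,z]
def go(P,a=YAW,f=False):
    o=r.get_obs(); R=np.array(o["ee_rot"]); P=np.asarray(P,float); P=F0+FR@P if f else P
    print("shift",(R.T@(P-o["tool_pos"])).round(4),"turn",Ro.from_matrix(R.T@down(a)).as_rotvec().round(4))
def sf():
    st(); o=r.get_obs(); print("feeder frame",(FR.T@(o["tool_pos"]-F0)).round(4))
E
python3 - <<'E'
from h import *
go([.533,-.162,.230])
for P in([.586,.062,.105],[.564,-.007,.0]): print(px("top",P),px("scene",P))
E
```

```text
shift [ 0.4824 -0.3706  0.0011] turn [-0.002  -0.0016 -1.3839]
[288.88624237 215.28240872] [285.02901622 250.75611708]
[319.14914846 230.39059483] [309.18118277 273.72728135]
```

```bash
python3 -m inch '[{"x":0.24,"y":-0.185,"z":0,"az":-0.7,"hand":0.06},{"x":0.24,"y":-0.185,"z":0,"az":-0.7,"hand":0.06},{"x":0.24,"y":-0.185,"z":0,"az":-0.7,"hand":0.06},{"x":0.24,"y":-0.185,"z":0,"az":-0.7,"hand":0.06},{"x":0.24,"y":-0.185,"z":0,"az":-0.7,"hand":0.06},{"x":0.24,"y":-0.185,"z":0,"az":-0.7,"hand":0.06},{"x":0.24,"y":-0.185,"z":0,"az":-0.7,"hand":0.06},{"x":0.24,"y":-0.185,"z":0,"az":-0.7,"hand":0.06}]' 20; python3 - <<'E'
from h import *
st();go([.533,-.162,.230])
E
```

```text
0.1 [ 0.1473 -0.6324  0.2302] [[0.974, 0.227, -0.001], [0.227, -0.974, 0.002], [-0.0, -0.002, -1.0]] [-0.3  0.2 -0. ] 0.0853
shift [ 0.4824 -0.3706  0.0011] turn [-0.002  -0.0016 -1.3839]validation failed for argument at $[0]...
```

```bash
python3 -m inch '[{"ax":0,"ay":0,"az":-0.7,"x":0.24,"y":-0.185,"z":0,"hand":0.06},{"ax":0,"ay":0,"az":-0.7,"x":0.24,"y":-0.185,"z":0,"hand":0.06},{"ax":0,"ay":0,"az":-0.7,"x":0.24,"y":-0.185,"z":0,"hand":0.06},{"ax":0,"ay":0,"az":-0.7,"x":0.24,"y":-0.185,"z":0,"hand":0.06},{"ax":0,"ay":0,"az":-0.7,"x":0.24,"y":-0.185,"z":0,"hand":0.06},{"ax":0,"ay":0,"az":-0.7,"x":0.24,"y":-0.185,"z":0,"hand":0.06},{"ax":0,"ay":0,"az":-0.7,"x":0.24,"y":-0.185,"z":0,"hand":0.06},{"ax":0,"ay":0,"az":-0.7,"x":0.24,"y":-0.185,"z":0,"hand":0.06}]' 20; python3 - <<'E'
from h import *
st();go([.533,-.162,.230])
E
```

```text
time: 0.77
tool_pos: [0.3447, -0.3911, 0.2314]
ee_rot: [[0.59, 0.808, 0.003], [0.808, -0.59, 0.005], [0.006, -0.0, -1.0]]
contact_force: [1.0, 0.1, 0.2]
finger_gap: 0.0599
0.77 [ 0.3447 -0.3911  0.2314] [[0.59, 0.808, 0.003], [0.808, -0.59, 0.005], [0.006, -0.0, -1.0]] [1.  0.1 0.2] 0.0599
shift [0.2961 0.017  0.0032] turn [ 0.0019 -0.0057 -0.6726]
```

```bash
python3 -m inch '[{"ax":0,"ay":-0.005,"az":-0.673,"x":0.296,"y":0.017,"z":0,"hand":0.06},{"ax":0,"ay":-0.005,"az":-0.673,"x":0.296,"y":0.017,"z":0,"hand":0.06},{"ax":0,"ay":-0.005,"az":-0.673,"x":0.296,"y":0.017,"z":0,"hand":0.06},{"ax":0,"ay":-0.005,"az":-0.673,"x":0.296,"y":0.017,"z":0,"hand":0.06},{"ax":0,"ay":-0.005,"az":-0.673,"x":0.296,"y":0.017,"z":0,"hand":0.06},{"ax":0,"ay":-0.005,"az":-0.673,"x":0.296,"y":0.017,"z":0,"hand":0.06},{"ax":0,"ay":-0.005,"az":-0.673,"x":0.296,"y":0.017,"z":0,"hand":0.06},{"ax":0,"ay":-0.005,"az":-0.673,"x":0.296,"y":0.017,"z":0,"hand":0.06},{"ax":0,"ay":-0.005,"az":-0.673,"x":0.296,"y":0.017,"z":0,"hand":0.06},{"ax":0,"ay":-0.005,"az":-0.673,"x":0.296,"y":0.017,"z":0,"hand":0.06}]' 20; python3 - <<'E'
from h import *
st();sf();go([.533,-.162,.132])
E
```

```text
time: 1.6
tool_pos: [0.5295, -0.172, 0.2307]
ee_rot: [[-0.031, 1.0, -0.003], [0.999, 0.031, -0.005], [-0.005, -0.003, -1.0]]
contact_force: [0.2, -0.2, 0.2]
finger_gap: 0.0601
1.6 [ 0.5295 -0.172   0.2307] [[-0.031, 1.0, -0.003], [0.999, 0.031, -0.005], [-0.005, -0.003, -1.0]] [ 0.2 -0.2  0.2] 0.0601
1.6 [ 0.5295 -0.172   0.2307] [[-0.031, 1.0, -0.003], [0.999, 0.031, -0.005], [-0.005, -0.003, -1.0]] [ 0.2 -0.2  0.2] 0.0601
feeder frame [-0.0414 -0.1634  0.2307]
shift [0.0104 0.0042 0.0987] turn [-0.0035  0.0051 -0.0107]
```

```bash
python3 -m inch '[{"ax":0,"ay":0,"az":-0.005,"x":0.004,"y":0.004,"z":0.03,"hand":0.06},{"ax":0,"ay":0,"az":-0.005,"x":0.004,"y":0.004,"z":0.06,"hand":0.06},{"ax":0,"ay":0,"az":-0.005,"x":0.004,"y":0.004,"z":0.085,"hand":0.06},{"ax":0,"ay":0,"az":-0.005,"x":0.004,"y":0.004,"z":0.098,"hand":0.06},{"ax":0,"ay":0,"az":-0.005,"x":0.004,"y":0.004,"z":0.098,"hand":0.06},{"ax":0,"ay":0,"az":-0.005,"x":0.004,"y":0.004,"z":0.098,"hand":0.005},{"ax":0,"ay":0,"az":-0.005,"x":0.004,"y":0.004,"z":0.098,"hand":0.005},{"ax":0,"ay":0,"az":-0.005,"x":0.004,"y":0.004,"z":0.098,"hand":0.005},{"ax":0,"ay":0,"az":-0.005,"x":0.004,"y":0.004,"z":0.098,"hand":0.005},{"ax":0,"ay":0,"az":-0.005,"x":0.004,"y":0.004,"z":0.098,"hand":0.005},{"ax":0,"ay":0,"az":-0.005,"x":0.004,"y":0.004,"z":0.098,"hand":0.005},{"ax":0,"ay":0,"az":-0.005,"x":0.004,"y":0.004,"z":0.098,"hand":0.005}]' 25; python3 - <<'E'
from h import *
sf()
E
```

```text
time: 2.6
tool_pos: [0.5332, -0.1686, 0.1338]
ee_rot: [[-0.036, 0.999, -0.002], [0.999, 0.036, -0.006], [-0.006, -0.002, -1.0]]
contact_force: [-2.7, -2.1, 3.0]
finger_gap: 0.0129
2.6 [ 0.5332 -0.1686  0.1338] [[-0.036, 0.999, -0.002], [0.999, 0.036, -0.006], [-0.006, -0.002, -1.0]] [-2.7 -2.1  3. ] 0.0129
feeder frame [-0.0375 -0.1601  0.1338]
```

```bash
python3 -m inch '[{"ax":0,"ay":0,"az":0,"x":0,"y":0.0054,"z":-0.0122,"hand":0.005},{"ax":0,"ay":0,"az":0,"x":0,"y":0.0133,"z":-0.023,"hand":0.005},{"ax":0,"ay":0,"az":0,"x":0,"y":0.0229,"z":-0.0323,"hand":0.005},{"ax":0,"ay":0,"az":0,"x":0,"y":0.035,"z":-0.0408,"hand":0.005},{"ax":0,"ay":0,"az":0,"x":0,"y":0.0484,"z":-0.0471,"hand":0.005},{"ax":0,"ay":0,"az":0,"x":0,"y":0.0627,"z":-0.0509,"hand":0.005},{"ax":0,"ay":0,"az":0,"x":0,"y":0.076,"z":-0.0522,"hand":0.005},{"ax":0,"ay":0,"az":0,"x":0,"y":0.0893,"z":-0.0514,"hand":0.005},{"ax":0,"ay":0,"az":0,"x":0,"y":0.1024,"z":-0.0485,"hand":0.005},{"ax":0,"ay":0,"az":0,"x":0,"y":0.1134,"z":-0.0442,"hand":0.005},{"ax":0,"ay":0,"az":0,"x":0,"y":0.1174,"z":-0.0422,"hand":0.005},{"ax":0,"ay":0,"az":0,"x":0,"y":0.1174,"z":-0.0422,"hand":0.005}]' 25; python3 - <<'E'
from h import *
sf()
E
```

```text
time: 3.6
tool_pos: [0.6525, -0.1628, 0.1751]
ee_rot: [[-0.037, 0.999, 0.001], [0.999, 0.037, -0.004], [-0.004, 0.0, -1.0]]
contact_force: [0.7, 0.5, 0.6]
finger_gap: 0.0131
3.6 [ 0.6525 -0.1628  0.1751] [[-0.037, 0.999, 0.001], [0.999, 0.037, -0.004], [-0.004, 0.0, -1.0]] [0.7 0.5 0.6] 0.0131
feeder frame [ 0.0818 -0.1594  0.1751]
```

```bash
python3 -m inch '[{"ax":0,"ay":0,"az":0,"x":0,"y":0,"z":0,"hand":0.05},{"ax":0,"ay":0,"az":0,"x":0,"y":0,"z":0,"hand":0.05},{"ax":0,"ay":0,"az":0,"x":0,"y":0,"z":0,"hand":0.05},{"ax":0,"ay":0,"az":0,"x":0,"y":0,"z":-0.04,"hand":0.05},{"ax":0,"ay":0,"az":0,"x":0,"y":0,"z":-0.075,"hand":0.05},{"ax":0,"ay":0,"az":0,"x":0,"y":0,"z":-0.075,"hand":0.05}]' 25;  python3 -m inch '[{"ax":0,"ay":0,"az":-0.005,"x":0.312,"y":-0.124,"z":0,"hand":0.06},{"ax":0,"ay":0,"az":-0.005,"x":0.312,"y":-0.124,"z":0,"hand":0.06},{"ax":0,"ay":0,"az":-0.005,"x":0.312,"y":-0.124,"z":0,"hand":0.06},{"ax":0,"ay":0,"az":-0.005,"x":0.312,"y":-0.124,"z":0,"hand":0.06},{"ax":0,"ay":0,"az":-0.005,"x":0.312,"y":-0.124,"z":0,"hand":0.06},{"ax":0,"ay":0,"az":-0.005,"x":0.312,"y":-0.124,"z":0,"hand":0.06},{"ax":0,"ay":0,"az":-0.005,"x":0.312,"y":-0.124,"z":0,"hand":0.06},{"ax":0,"ay":0,"az":-0.005,"x":0.312,"y":-0.124,"z":0,"hand":0.06},{"ax":0,"ay":0,"az":-0.005,"x":0.312,"y":-0.124,"z":0,"hand":0.06},{"ax":0,"ay":0,"az":-0.005,"x":0.312,"y":-0.124,"z":0,"hand":0.06},{"ax":0,"ay":0,"az":-0.005,"x":0.312,"y":-0.124,"z":0,"hand":0.06},{"ax":0,"ay":0,"az":-0.005,"x":0.312,"y":-0.124,"z":0,"hand":0.06}]' 25; python3 - <<'E'
from h import *
sf();go([-.042,.155,.127],f=1)
E
```

```text
time: 4.1
tool_pos: [0.6553, -0.1631, 0.2588]
ee_rot: [[-0.035, 0.999, 0.014], [0.999, 0.035, -0.006], [-0.007, 0.014, -1.0]]
contact_force: [1.2, 0.3, 2.8]
finger_gap: 0.0498
time: 5.1
tool_pos: [0.5168, 0.1423, 0.249]
ee_rot: [[-0.038, 0.999, -0.001], [0.999, 0.038, -0.006], [-0.006, -0.001, -1.0]]
contact_force: [1.0, -0.9, -0.3]
finger_gap: 0.0598
5.1 [0.5168 0.1423 0.249 ] [[-0.038, 0.999, -0.001], [0.999, 0.038, -0.006], [-0.006, -0.001, -1.0]] [ 1.  -0.9 -0.3] 0.0598
feeder frame [-0.0409  0.1512  0.249 ]
shift [ 0.0045 -0.001   0.1219] turn [-0.0013  0.0058 -0.004 ]
```

```bash
python3 -m inch '[{"ax":0,"ay":0,"az":0,"x":0.004,"y":-0.001,"z":0.035,"hand":0.06},{"ax":0,"ay":0,"az":0,"x":0.004,"y":-0.001,"z":0.07,"hand":0.06},{"ax":0,"ay":0,"az":0,"x":0.004,"y":-0.001,"z":0.1,"hand":0.06},{"ax":0,"ay":0,"az":0,"x":0.004,"y":-0.001,"z":0.12,"hand":0.06},{"ax":0,"ay":0,"az":0,"x":0.004,"y":-0.001,"z":0.12,"hand":0.06},{"ax":0,"ay":0,"az":0,"x":0.004,"y":-0.001,"z":0.12,"hand":0.005},{"ax":0,"ay":0,"az":0,"x":0.004,"y":-0.001,"z":0.12,"hand":0.005},{"ax":0,"ay":0,"az":0,"x":0.004,"y":-0.001,"z":0.12,"hand":0.005},{"ax":0,"ay":0,"az":0,"x":0.004,"y":-0.001,"z":0.12,"hand":0.005},{"ax":0,"ay":0,"az":0,"x":0.004,"y":-0.001,"z":0.12,"hand":0.005},{"ax":0,"ay":0,"az":0,"x":0.004,"y":-0.001,"z":0.12,"hand":0.005},{"ax":0,"ay":0,"az":0,"x":0.004,"y":-0.001,"z":0.12,"hand":0.005}]' 25; python3 - <<'E'
from h import *
sf()
E
```

```text
time: 6.1
tool_pos: [0.5151, 0.1477, 0.1298]
ee_rot: [[-0.041, 0.999, -0.0], [0.999, 0.041, -0.004], [-0.004, -0.0, -1.0]]
contact_force: [-1.3, -0.2, 2.4]
finger_gap: 0.0126
6.1 [0.5151 0.1477 0.1298] [[-0.041, 0.999, -0.0], [0.999, 0.041, -0.004], [-0.004, -0.0, -1.0]] [-1.3 -0.2  2.4] 0.0126
feeder frame [-0.0423  0.1567  0.1298]
```

```bash
python3 -m inch '[{"ax":0,"ay":0,"az":0,"x":0,"y":0.0102,"z":-0.0162,"hand":0.005},{"ax":0,"ay":0,"az":0,"x":0,"y":0.0181,"z":-0.027,"hand":0.005},{"ax":0,"ay":0,"az":0,"x":0,"y":0.0277,"z":-0.0363,"hand":0.005},{"ax":0,"ay":0,"az":0,"x":0,"y":0.0398,"z":-0.0448,"hand":0.005},{"ax":0,"ay":0,"az":0,"x":0,"y":0.0532,"z":-0.0511,"hand":0.005},{"ax":0,"ay":0,"az":0,"x":0,"y":0.0675,"z":-0.0549,"hand":0.005},{"ax":0,"ay":0,"az":0,"x":0,"y":0.0808,"z":-0.0562,"hand":0.005},{"ax":0,"ay":0,"az":0,"x":0,"y":0.0941,"z":-0.0554,"hand":0.005},{"ax":0,"ay":0,"az":0,"x":0,"y":0.1072,"z":-0.0525,"hand":0.005},{"ax":0,"ay":0,"az":0,"x":0,"y":0.1182,"z":-0.0482,"hand":0.005},{"ax":0,"ay":0,"az":0,"x":0,"y":0.1222,"z":-0.0462,"hand":0.005},{"ax":0,"ay":0,"az":0,"x":0,"y":0.1222,"z":-0.0462,"hand":0.005}]' 25; python3 -m inch '[{"ax":0,"ay":0,"az":0,"x":0,"y":0,"z":0,"hand":0.05},{"ax":0,"ay":0,"az":0,"x":0,"y":0,"z":0,"hand":0.05},{"ax":0,"ay":0,"az":0,"x":0,"y":0,"z":0,"hand":0.05},{"ax":0,"ay":0,"az":0,"x":0,"y":0,"z":-0.04,"hand":0.05},{"ax":0,"ay":0,"az":0,"x":0,"y":0,"z":-0.075,"hand":0.05},{"ax":0,"ay":0,"az":0,"x":0,"y":0,"z":-0.075,"hand":0.06}]' 25; python3 - <<'E'
from h import *
sf();go([.025,.068,.25],f=1)
cv2.imwrite("pics/top1.png",r.get_image("top")[:,:,::-1])
s=r.get_image("scene")[:,:,::-1];cv2.imwrite("pics/scene1.png",s)
cv2.imwrite("pics/c4.png",cv2.resize(s[150:320,220:400],None,fx=3.5,fy=3.5))
E
```

```text
time: 7.1
tool_pos: [0.6388, 0.1545, 0.176]
ee_rot: [[-0.041, 0.999, 0.002], [0.999, 0.041, -0.002], [-0.002, 0.002, -1.0]]
contact_force: [2.2, 1.2, 3.3]
finger_gap: 0.0129
time: 7.6
tool_pos: [0.6405, 0.1549, 0.2579]
ee_rot: [[-0.04, 0.999, 0.012], [0.999, 0.04, 0.0], [-0.0, 0.012, -1.0]]
contact_force: [0.7, 0.4, 1.8]
finger_gap: 0.0595
7.6 [0.6405 0.1549 0.2579] [[-0.04, 0.999, 0.012], [0.999, 0.04, 0.0], [-0.0, 0.012, -1.0]] [0.7 0.4 1.8] 0.0595
feeder frame [0.0832 0.1586 0.2579]
shift [-0.0907 -0.0581  0.0073] turn [ 0.0121  0.0004 -0.0016]
```

View pics/c4.png

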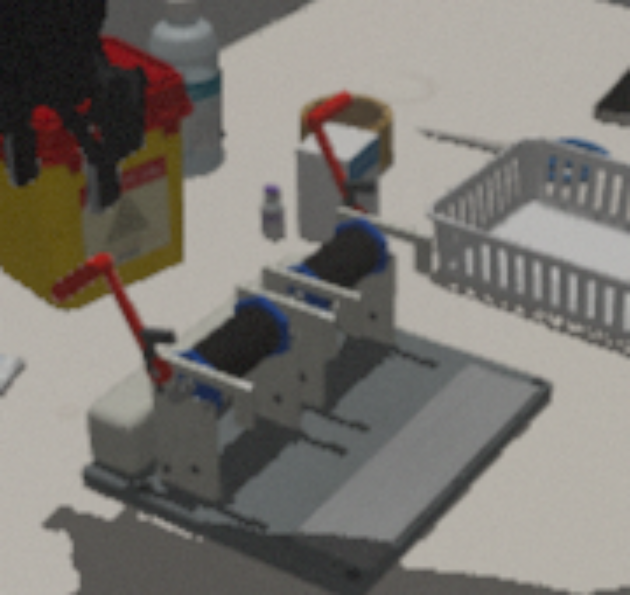

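Both levers stand open in the crop (grips at (85,275) and (330,110)), and both rollers are still seated. Next is the left roller.

```bash
python3 -m inch '[{"ax":0.012,"ay":0,"az":0,"x":-0.035,"y":-0.022,"z":0,"hand":0.062},{"ax":0.012,"ay":0,"az":0,"x":-0.07,"y":-0.045,"z":0,"hand":0.062},{"ax":0.012,"ay":0,"az":0,"x":-0.09,"y":-0.058,"z":0,"hand":0.062},{"ax":0.012,"ay":0,"az":0,"x":-0.09,"y":-0.058,"z":0,"hand":0.062},{"ax":0.012,"ay":0,"az":0,"x":-0.09,"y":-0.058,"z":0.0,"hand":0.062}]' 50; python3 - <<'E'
from h import *
sf();go([.025,.068,.084],f=1)
E
```

```text
time: 8.12
tool_pos: [0.5816, 0.0586, 0.2493]
ee_rot: [[-0.038, 0.999, -0.016], [0.999, 0.037, -0.007], [-0.006, -0.017, -1.0]]
contact_force: [0.1, 0.5, 0.6]
finger_gap: 0.0623
8.12 [0.5816 0.0586 0.2493] [[-0.038, 0.999, -0.016], [0.999, 0.037, -0.007], [-0.006, -0.017, -1.0]] [0.1 0.5 0.6] 0.0623
feeder frame [0.0204 0.0648 0.2493]
shift [0.0042 0.0074 0.1652] turn [-0.0166  0.0059 -0.0045]
```

```bash
python3 -m inch '[{"ax":-0.012,"ay":0.004,"az":-0.002,"x":0.003,"y":0.004,"z":0.035,"hand":0.062},{"ax":-0.012,"ay":0.004,"az":-0.002,"x":0.003,"y":0.004,"z":0.07,"hand":0.062},{"ax":-0.012,"ay":0.004,"az":-0.002,"x":0.003,"y":0.004,"z":0.1,"hand":0.062},{"ax":-0.012,"ay":0.004,"az":-0.002,"x":0.003,"y":0.004,"z":0.1,"hand":0.062},{"ax":-0.012,"ay":0.004,"az":-0.002,"x":0.003,"y":0.004,"z":0.1,"hand":0.062}]' 50; python3 - <<'E'
from h import *
sf();go([.025,.068,.084],f=1)
E
```

```text
time: 8.53
tool_pos: [0.5843, 0.0649, 0.1488]
ee_rot: [[-0.045, 0.999, -0.006], [0.999, 0.045, 0.0], [0.0, -0.006, -1.0]]
contact_force: [0.0, 0.5, 0.1]
finger_gap: 0.0619
8.53 [0.5843 0.0649 0.1488] [[-0.045, 0.999, -0.006], [0.999, 0.045, 0.0], [0.0, -0.006, -1.0]] [0.  0.5 0.1] 0.0619
feeder frame [0.0233 0.071  0.1488]
shift [-0.003   0.0021  0.0648] turn [-0.0061 -0.0003  0.0031]
```

```bash
python3 -m inch '[{"ax":0,"ay":0,"az":0,"x":0,"y":0.001,"z":0.025,"hand":0.062},{"ax":0,"ay":0,"az":0,"x":0,"y":0.001,"z":0.045,"hand":0.062},{"ax":0,"ay":0,"az":0,"x":0,"y":0.001,"z":0.06,"hand":0.062},{"ax":0,"ay":0,"az":0,"x":0,"y":0.001,"z":0.064,"hand":0.062},{"ax":0,"ay":0,"az":0,"x":0,"y":0.001,"z":0.064,"hand":0.062},{"ax":0,"ay":0,"az":0,"x":0,"y":0.001,"z":0.064,"hand":0.03},{"ax":0,"ay":0,"az":0,"x":0,"y":0.001,"z":0.064,"hand":0.03},{"ax":0,"ay":0,"az":0,"x":0,"y":0.001,"z":0.064,"hand":0.03},{"ax":0,"ay":0,"az":0,"x":0,"y":0.001,"z":0.064,"hand":0.03},{"ax":0,"ay":0,"az":0,"x":0,"y":0.001,"z":0.064,"hand":0.03},{"ax":0,"ay":0,"az":0,"x":0,"y":0.001,"z":0.064,"hand":0.03}]' 50; python3 - <<'E'
from h import *
sf()
E
```

```text
time: 9.45
tool_pos: [0.5877, 0.0642, 0.0886]
ee_rot: [[-0.044, 0.999, 0.003], [0.999, 0.044, 0.0], [0.0, 0.003, -1.0]]
contact_force: [-0.2, 1.0, 6.2]
finger_gap: 0.0386
9.45 [0.5877 0.0642 0.0886] [[-0.044, 0.999, 0.003], [0.999, 0.044, 0.0], [0.0, 0.003, -1.0]] [-0.2  1.   6.2] 0.0386
feeder frame [0.0267 0.0702 0.0886]
```

```bash
python3 -m inch '[{"ax":0,"ay":0,"az":0,"x":0,"y":0,"z":-0.003,"hand":0.03},{"ax":0,"ay":0,"az":0,"x":0,"y":0,"z":-0.006,"hand":0.03},{"ax":0,"ay":0,"az":0,"x":0,"y":0,"z":-0.006,"hand":0.03},{"ax":0,"ay":0,"az":0,"x":0,"y":0,"z":-0.006,"hand":0.03}]' 50; python3 -c "
from h import *
sf()"
python3 -m inch '[{"ax":0,"ay":0,"az":0,"x":0,"y":-0.006,"z":0,"hand":0.03},{"ax":0,"ay":0,"az":0,"x":0,"y":-0.012,"z":0,"hand":0.03},{"ax":0,"ay":0,"az":0,"x":0,"y":-0.018,"z":0,"hand":0.03},{"ax":0,"ay":0,"az":0,"x":0,"y":-0.024,"z":0,"hand":0.03},{"ax":0,"ay":0,"az":0,"x":0,"y":-0.03,"z":0,"hand":0.03},{"ax":0,"ay":0,"az":0,"x":0,"y":-0.035,"z":0,"hand":0.03},{"ax":0,"ay":0,"az":0,"x":0,"y":-0.035,"z":0,"hand":0.03},{"ax":0,"ay":0,"az":0,"x":0,"y":-0.035,"z":0,"hand":0.03}]' 50; python3 -c "
from h import *
sf()"
```

```text
time: 9.78
tool_pos: [0.586, 0.0633, 0.0924]
ee_rot: [[-0.043, 0.999, -0.002], [0.999, 0.043, -0.001], [-0.001, -0.002, -1.0]]
contact_force: [-0.6, 0.5, -2.1]
finger_gap: 0.0388
9.78 [0.586  0.0633 0.0924] [[-0.043, 0.999, -0.002], [0.999, 0.043, -0.001], [-0.001, -0.002, -1.0]] [-0.6  0.5 -2.1] 0.0388
feeder frame [0.0249 0.0694 0.0924]
time: 10.45
tool_pos: [0.5511, 0.0621, 0.0927]
ee_rot: [[-0.043, 0.999, -0.001], [0.999, 0.043, -0.001], [-0.001, -0.001, -1.0]]
contact_force: [-0.5, -0.3, -2.1]
finger_gap: 0.0383
10.45 [0.5511 0.0621 0.0927] [[-0.043, 0.999, -0.001], [0.999, 0.043, -0.001], [-0.001, -0.001, -1.0]] [-0.5 -0.3 -2.1] 0.0383
feeder frame [-0.01    0.0696  0.0927]
```

```bash
python3 -m inch '[{"ax":0,"ay":0,"az":0,"x":0,"y":0,"z":0.006,"hand":0.03},{"ax":0,"ay":0,"az":0,"x":0,"y":0,"z":0.012,"hand":0.03},{"ax":0,"ay":0,"az":0,"x":0,"y":0,"z":0.018,"hand":0.03},{"ax":0,"ay":0,"az":0,"x":0,"y":0,"z":0.023,"hand":0.03},{"ax":0,"ay":0,"az":0,"x":0,"y":0,"z":0.027,"hand":0.03},{"ax":0,"ay":0,"az":0,"x":0,"y":0,"z":0.027,"hand":0.03},{"ax":0,"ay":0,"az":0,"x":0,"y":0,"z":0.027,"hand":0.03}]' 50; python3 -c "
from h import *
sf()"
```

```text
time: 11.03
tool_pos: [0.551, 0.0621, 0.0651]
ee_rot: [[-0.043, 0.999, -0.002], [0.999, 0.043, -0.001], [-0.001, -0.002, -1.0]]
contact_force: [0.1, 0.6, -1.3]
finger_gap: 0.0386
11.03 [0.551  0.0621 0.0651] [[-0.043, 0.999, -0.002], [0.999, 0.043, -0.001], [-0.001, -0.002, -1.0]] [ 0.1  0.6 -1.3] 0.0386
feeder frame [-0.01    0.0696  0.0651]
```

```bash
python3 -m inch '[{"ax":0,"ay":0,"az":0,"x":0,"y":-0.008,"z":0,"hand":0.03},{"ax":0,"ay":0,"az":0,"x":0,"y":-0.018,"z":0,"hand":0.03},{"ax":0,"ay":0,"az":0,"x":0,"y":-0.028,"z":0,"hand":0.03},{"ax":0,"ay":0,"az":0,"x":0,"y":-0.038,"z":0,"hand":0.03},{"ax":0,"ay":0,"az":0,"x":0,"y":-0.048,"z":0,"hand":0.03},{"ax":0,"ay":0,"az":0,"x":0,"y":-0.055,"z":0,"hand":0.03},{"ax":0,"ay":0,"az":0,"x":0,"y":-0.055,"z":0,"hand":0.03},{"ax":0,"ay":0,"az":0,"x":0,"y":-0.055,"z":0,"hand":0.03}]' 50; python3 -c "
from h import *
sf()"
python3 -m inch '[{"ax":0,"ay":0,"az":0,"x":0,"y":0,"z":-0.015,"hand":0.03},{"ax":0,"ay":0,"az":0,"x":0,"y":0,"z":-0.035,"hand":0.03},{"ax":0,"ay":0,"az":0,"x":0,"y":0,"z":-0.06,"hand":0.03},{"ax":0,"ay":0,"az":0,"x":0,"y":0,"z":-0.09,"hand":0.03},{"ax":0,"ay":0,"az":0,"x":0,"y":0,"z":-0.12,"hand":0.03},{"ax":0,"ay":0,"az":0,"x":0,"y":0,"z":-0.14,"hand":0.03},{"ax":0,"ay":0,"az":0,"x":0,"y":0,"z":-0.14,"hand":0.03},{"ax":0,"ay":0,"az":0,"x":0,"y":0,"z":-0.14,"hand":0.03}]' 50; python3 -c "
from h import *
sf();go([.544,-.345,.2])"
```

```text
time: 11.7
tool_pos: [0.4964, 0.0598, 0.066]
ee_rot: [[-0.043, 0.999, -0.001], [0.999, 0.043, -0.001], [-0.0, -0.001, -1.0]]
contact_force: [-0.0, 0.5, -1.8]
finger_gap: 0.0385
11.7 [0.4964 0.0598 0.066 ] [[-0.043, 0.999, -0.001], [0.999, 0.043, -0.001], [-0.0, -0.001, -1.0]] [-0.   0.5 -1.8] 0.0385
feeder frame [-0.0648  0.0695  0.066 ]
time: 12.37
tool_pos: [0.4976, 0.0598, 0.2067]
ee_rot: [[-0.042, 0.999, 0.002], [0.999, 0.042, -0.0], [-0.0, 0.002, -1.0]]
contact_force: [-0.5, -0.1, -1.7]
finger_gap: 0.0386
12.37 [0.4976 0.0598 0.2067] [[-0.042, 0.999, 0.002], [0.999, 0.042, -0.0], [-0.0, 0.002, -1.0]] [-0.5 -0.1 -1.7] 0.0386
feeder frame [-0.0636  0.0695  0.2067]
shift [-0.4064  0.0292  0.0069] turn [0.0017 0.0004 0.0005]
```

```bash
python3 -m inch '[{"ax":0,"ay":0,"az":0,"x":-0.02,"y":0,"z":0,"hand":0.03},{"ax":0,"ay":0,"az":0,"x":-0.055,"y":0,"z":0,"hand":0.03},{"ax":0,"ay":0,"az":0,"x":-0.09,"y":0,"z":0,"hand":0.03},{"ax":0,"ay":0,"az":0,"x":-0.125,"y":0,"z":0,"hand":0.03},{"ax":0,"ay":0,"az":0,"x":-0.16,"y":0,"z":0,"hand":0.03},{"ax":0,"ay":0,"az":0,"x":-0.195,"y":0,"z":0,"hand":0.03},{"ax":0,"ay":0,"az":0,"x":-0.23,"y":0,"z":0,"hand":0.03},{"ax":0,"ay":0,"az":0,"x":-0.265,"y":0.005,"z":0,"hand":0.03},{"ax":0,"ay":0,"az":0,"x":-0.3,"y":0.01,"z":0,"hand":0.03},{"ax":0,"ay":0,"az":0,"x":-0.335,"y":0.02,"z":0,"hand":0.03},{"ax":0,"ay":0,"az":0,"x":-0.37,"y":0.03,"z":0,"hand":0.03},{"ax":0,"ay":0,"az":0,"x":-0.4,"y":0.03,"z":0,"hand":0.03}]' 50; python3 -m inch '[{"ax":0,"ay":0,"az":0,"x":-0.006,"y":0,"z":0,"hand":0.03},{"ax":0,"ay":0,"az":0,"x":-0.006,"y":0,"z":0,"hand":0.03},{"ax":0,"ay":0,"az":0,"x":-0.006,"y":0,"z":0,"hand":0.03},{"ax":0,"ay":0,"az":0,"x":-0.006,"y":0,"z":0,"hand":0.03}]' 50; python3 -c "
from h import *
sf();go([.544,-.345,.014])
t=r.get_image('top')[:,:,::-1];cv2.imwrite('pics/top2.png',t)
s=r.get_image('scene')[:,:,::-1]
cv2.imwrite('pics/c5.png',np.hstack([cv2.resize(t[180:330,370:520],(400,400)),cv2.resize(s[120:270,310:460],(400,400))]))"
```

```text
time: 13.37
tool_pos: [0.5442, -0.3407, 0.203]
ee_rot: [[-0.043, 0.999, -0.003], [0.999, 0.043, 0.001], [0.001, -0.003, -1.0]]
contact_force: [0.1, -1.0, -1.9]
finger_gap: 0.0389
time: 13.7
tool_pos: [0.544, -0.3419, 0.2047]
ee_rot: [[-0.046, 0.999, -0.003], [0.999, 0.046, 0.002], [0.003, -0.003, -1.0]]
contact_force: [-0.7, -0.6, -2.0]
finger_gap: 0.0386
13.7 [ 0.544  -0.3419  0.2047] [[-0.046, 0.999, -0.003], [0.999, 0.046, 0.002], [0.003, -0.003, -1.0]] [-0.7 -0.6 -2. ] 0.0386
feeder frame [-0.034  -0.3337  0.2047]
shift [-0.0036  0.0005  0.1907] turn [-0.0031 -0.0025  0.004 ]
```

View pics/c5.png

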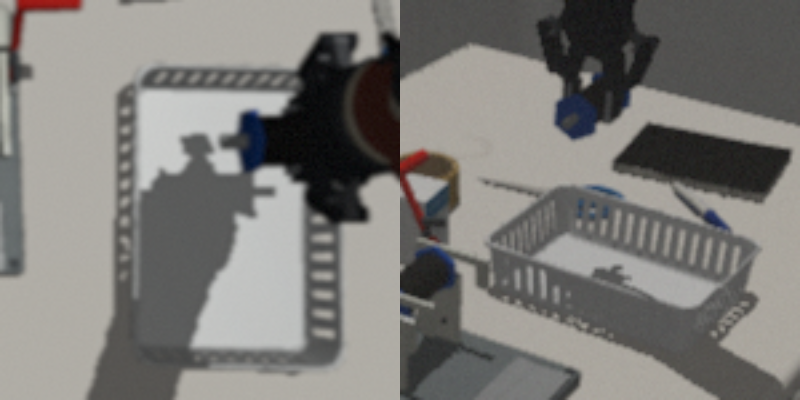

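```bash
python3 -c "
from h import *
for z in(.067,.0):print([pt('top',u,v,z).round(4) for u,v in((413.7,262),(496.5,262),(418,262),(456,205.6),(456,317.5))])
print(pt('top',454.4,232.5,.226))"
```

```text
[array([ 0.4866, -0.2334,  0.067 ]), array([ 0.4913, -0.4277,  0.067 ]), array([ 0.4868, -0.2435,  0.067 ]), array([ 0.6236, -0.3334,  0.067 ]), array([ 0.3596, -0.3322,  0.067 ])]
[array([ 0.4895, -0.2466,  0.    ]), array([ 0.4944, -0.4533,  0.    ]), array([ 0.4898, -0.2573,  0.    ]), array([ 0.6352, -0.353 ,  0.    ]), array([ 0.3544, -0.3517,  0.    ])]
[ 0.54110504 -0.283438    0.226     ]
```

```bash
python3 -m inch '[{"ax":0,"ay":0,"az":0,"x":0.005,"y":0,"z":0.02,"hand":0.03},{"ax":0,"ay":0,"az":0,"x":0.005,"y":0,"z":0.05,"hand":0.03},{"ax":0,"ay":0,"az":0,"x":0.005,"y":0,"z":0.08,"hand":0.03},{"ax":0,"ay":0,"az":0,"x":0.005,"y":0,"z":0.11,"hand":0.03},{"ax":0,"ay":0,"az":0,"x":0.005,"y":0,"z":0.135,"hand":0.03},{"ax":0,"ay":0,"az":0,"x":0.005,"y":0,"z":0.155,"hand":0.03},{"ax":0,"ay":0,"az":0,"x":0.005,"y":0,"z":0.17,"hand":0.03},{"ax":0,"ay":0,"az":0,"x":0.005,"y":0,"z":0.182,"hand":0.03},{"ax":0,"ay":0,"az":0,"x":0.005,"y":0,"z":0.19,"hand":0.03},{"ax":0,"ay":0,"az":0,"x":0.005,"y":0,"z":0.191,"hand":0.03},{"ax":0,"ay":0,"az":0,"x":0.005,"y":0,"z":0.191,"hand":0.03}]' 50; python3 -c "
from h import *
sf()"
```

```text
time: 14.72
tool_pos: [0.5438, -0.3394, 0.0151]
ee_rot: [[-0.044, 0.999, -0.001], [0.999, 0.044, -0.001], [-0.001, -0.001, -1.0]]
contact_force: [0.6, 0.1, -1.8]
finger_gap: 0.039
14.72 [ 0.5438 -0.3394  0.0151] [[-0.044, 0.999, -0.001], [0.999, 0.044, -0.001], [-0.001, -0.001, -1.0]] [ 0.6  0.1 -1.8] 0.039
feeder frame [-0.0342 -0.3312  0.0151]
```

```bash
python3 -m inch '[{"ax":0,"ay":0,"az":0,"x":0,"y":0,"z":0.003,"hand":0.03},{"ax":0,"ay":0,"az":0,"x":0,"y":0,"z":0.004,"hand":0.03},{"ax":0,"ay":0,"az":0,"x":0,"y":0,"z":0.004,"hand":0.045},{"ax":0,"ay":0,"az":0,"x":0,"y":0,"z":0.004,"hand":0.056},{"ax":0,"ay":0,"az":0,"x":0,"y":0,"z":0.003,"hand":0.056},{"ax":0,"ay":0,"az":0,"x":0,"y":0,"z":0.003,"hand":0.056},{"ax":0,"ay":0,"az":0,"x":0,"y":0,"z":-0.02,"hand":0.056},{"ax":0,"ay":0,"az":0,"x":0,"y":0,"z":-0.06,"hand":0.056},{"ax":0,"ay":0,"az":0,"x":0,"y":0,"z":-0.1,"hand":0.056},{"ax":0,"ay":0,"az":0,"x":0,"y":0,"z":-0.14,"hand":0.056},{"ax":0,"ay":0,"az":0,"x":0,"y":0,"z":-0.18,"hand":0.056},{"ax":0,"ay":0,"az":0,"x":0,"y":0,"z":-0.21,"hand":0.056}]' 50; python3 -m inch '[{"ax":0,"ay":0,"az":0,"x":0,"y":-0.03,"z":0,"hand":0.062},{"ax":0,"ay":0,"az":0,"x":0.03,"y":-0.03,"z":0,"hand":0.062},{"ax":0,"ay":0,"az":0,"x":0.07,"y":-0.03,"z":0,"hand":0.062},{"ax":0,"ay":0,"az":0,"x":0.11,"y":-0.03,"z":0,"hand":0.062},{"ax":0,"ay":0,"az":0,"x":0.15,"y":-0.03,"z":0,"hand":0.062},{"ax":0,"ay":0,"az":0,"x":0.19,"y":-0.03,"z":0,"hand":0.062},{"ax":0,"ay":0,"az":0,"x":0.23,"y":-0.02,"z":0,"hand":0.062},{"ax":0,"ay":0,"az":0,"x":0.26,"y":0.02,"z":0,"hand":0.062},{"ax":0,"ay":0,"az":0,"x":0.263,"y":0.055,"z":0,"hand":0.062},{"ax":0,"ay":0,"az":0,"x":0.263,"y":0.059,"z":0,"hand":0.062},{"ax":0,"ay":0,"az":0,"x":0.263,"y":0.059,"z":0,"hand":0.062},{"ax":0,"ay":0,"az":0,"x":0.263,"y":0.059,"z":0,"hand":0.062}]' 50; python3 -c "
from h import *
sf();go([.025,-.068,.085],f=1)
t=r.get_image('top')[:,:,::-1];cv2.imwrite('pics/top3.png',t)"
```

```text
time: 15.72
tool_pos: [0.5448, -0.3398, 0.2292]
ee_rot: [[-0.043, 0.999, 0.003], [0.999, 0.043, -0.003], [-0.003, 0.003, -1.0]]
contact_force: [0.0, 0.3, 0.3]
finger_gap: 0.0563
time: 16.72
tool_pos: [0.5908, -0.0748, 0.2241]
ee_rot: [[-0.043, 0.999, -0.003], [0.999, 0.043, -0.001], [-0.001, -0.003, -1.0]]
contact_force: [-0.0, -0.6, -0.4]
finger_gap: 0.0618
16.72 [ 0.5908 -0.0748  0.2241] [[-0.043, 0.999, -0.003], [0.999, 0.043, -0.001], [-0.001, -0.003, -1.0]] [-0.  -0.6 -0.4] 0.0618
feeder frame [ 0.0239 -0.0689  0.2241]
shift [0.001  0.0015 0.1391] turn [-0.0032  0.001   0.0006]
```

```bash
python3 -m inch '[{"ax":0,"ay":0,"az":0,"x":0.001,"y":0.001,"z":0.035,"hand":0.062},{"ax":0,"ay":0,"az":0,"x":0.001,"y":0.001,"z":0.07,"hand":0.062},{"ax":0,"ay":0,"az":0,"x":0.001,"y":0.001,"z":0.1,"hand":0.062},{"ax":0,"ay":0,"az":0,"x":0.001,"y":0.001,"z":0.12,"hand":0.062},{"ax":0,"ay":0,"az":0,"x":0.001,"y":0.001,"z":0.135,"hand":0.062},{"ax":0,"ay":0,"az":0,"x":0.001,"y":0.001,"z":0.138,"hand":0.062},{"ax":0,"ay":0,"az":0,"x":0.001,"y":0.001,"z":0.138,"hand":0.03},{"ax":0,"ay":0,"az":0,"x":0.001,"y":0.001,"z":0.138,"hand":0.03},{"ax":0,"ay":0,"az":0,"x":0.001,"y":0.001,"z":0.138,"hand":0.03},{"ax":0,"ay":0,"az":0,"x":0.001,"y":0.001,"z":0.138,"hand":0.03},{"ax":0,"ay":0,"az":0,"x":0.001,"y":0.001,"z":0.138,"hand":0.03},{"ax":0,"ay":0,"az":0,"x":0.001,"y":0.001,"z":0.138,"hand":0.03}]' 50; python3 -m inch '[{"ax":0,"ay":0,"az":0,"x":0,"y":0,"z":-0.003,"hand":0.03},{"ax":0,"ay":0,"az":0,"x":0,"y":0,"z":-0.006,"hand":0.03},{"ax":0,"ay":0,"az":0,"x":0,"y":0,"z":-0.006,"hand":0.03},{"ax":0,"ay":0,"az":0,"x":0,"y":0,"z":-0.006,"hand":0.03}]' 50; python3 -c "
from h import *
sf()"
```

```text
time: 17.77
tool_pos: [0.5927, -0.0738, 0.0879]
ee_rot: [[-0.042, 0.999, 0.0], [0.999, 0.042, -0.002], [-0.002, 0.0, -1.0]]
contact_force: [-1.2, -1.1, 4.6]
finger_gap: 0.0385
time: 18.1
tool_pos: [0.592, -0.073, 0.0925]
ee_rot: [[-0.043, 0.999, -0.002], [0.999, 0.043, -0.0], [-0.0, -0.002, -1.0]]
contact_force: [-0.8, 0.6, -2.6]
finger_gap: 0.0386
18.1 [ 0.592  -0.073   0.0925] [[-0.043, 0.999, -0.002], [0.999, 0.043, -0.0], [-0.0, -0.002, -1.0]] [-0.8  0.6 -2.6] 0.0386
feeder frame [ 0.0252 -0.0672  0.0925]
```

Same sequence as the left roller, one stage at a time.

```bash
python3 -m inch '[{"ax":0,"ay":0,"az":0,"x":0,"y":-0.006,"z":0,"hand":0.03},{"ax":0,"ay":0,"az":0,"x":0,"y":-0.012,"z":0,"hand":0.03},{"ax":0,"ay":0,"az":0,"x":0,"y":-0.018,"z":0,"hand":0.03},{"ax":0,"ay":0,"az":0,"x":0,"y":-0.024,"z":0,"hand":0.03},{"ax":0,"ay":0,"az":0,"x":0,"y":-0.03,"z":0,"hand":0.03},{"ax":0,"ay":0,"az":0,"x":0,"y":-0.035,"z":0,"hand":0.03},{"ax":0,"ay":0,"az":0,"x":0,"y":-0.035,"z":0,"hand":0.03},{"ax":0,"ay":0,"az":0,"x":0,"y":-0.035,"z":0,"hand":0.03}]' 50; python3 -c "
from h import *
sf()"
```

```text
time: 18.77
tool_pos: [0.557, -0.0749, 0.0928]
ee_rot: [[-0.043, 0.999, -0.001], [0.999, 0.043, -0.001], [-0.001, -0.001, -1.0]]
contact_force: [0.3, -0.8, -2.5]
finger_gap: 0.0386
18.77 [ 0.557  -0.0749  0.0928] [[-0.043, 0.999, -0.001], [0.999, 0.043, -0.001], [-0.001, -0.001, -1.0]] [ 0.3 -0.8 -2.5] 0.0386
feeder frame [-0.0098 -0.0676  0.0928]
```

```bash
python3 -m inch '[{"ax":0,"ay":0,"az":0,"x":0,"y":0,"z":0.006,"hand":0.03},{"ax":0,"ay":0,"az":0,"x":0,"y":0,"z":0.012,"hand":0.03},{"ax":0,"ay":0,"az":0,"x":0,"y":0,"z":0.018,"hand":0.03},{"ax":0,"ay":0,"az":0,"x":0,"y":0,"z":0.023,"hand":0.03},{"ax":0,"ay":0,"az":0,"x":0,"y":0,"z":0.027,"hand":0.03},{"ax":0,"ay":0,"az":0,"x":0,"y":0,"z":0.027,"hand":0.03},{"ax":0,"ay":0,"az":0,"x":0,"y":0,"z":0.027,"hand":0.03}]' 50; python3 -c "
from h import *
sf()"
```

```text
time: 19.35
tool_pos: [0.557, -0.0747, 0.0652]
ee_rot: [[-0.043, 0.999, -0.002], [0.999, 0.043, -0.0], [-0.0, -0.002, -1.0]]
contact_force: [-0.2, -0.3, -2.3]
finger_gap: 0.0386
19.35 [ 0.557  -0.0747  0.0652] [[-0.043, 0.999, -0.002], [0.999, 0.043, -0.0], [-0.0, -0.002, -1.0]] [-0.2 -0.3 -2.3] 0.0386
feeder frame [-0.0099 -0.0673  0.0652]
```

```bash
python3 -m inch '[{"ax":0,"ay":0,"az":0,"x":0,"y":-0.008,"z":0,"hand":0.03},{"ax":0,"ay":0,"az":0,"x":0,"y":-0.018,"z":0,"hand":0.03},{"ax":0,"ay":0,"az":0,"x":0,"y":-0.028,"z":0,"hand":0.03},{"ax":0,"ay":0,"az":0,"x":0,"y":-0.038,"z":0,"hand":0.03},{"ax":0,"ay":0,"az":0,"x":0,"y":-0.048,"z":0,"hand":0.03},{"ax":0,"ay":0,"az":0,"x":0,"y":-0.055,"z":0,"hand":0.03},{"ax":0,"ay":0,"az":0,"x":0,"y":-0.055,"z":0,"hand":0.03},{"ax":0,"ay":0,"az":0,"x":0,"y":-0.055,"z":0,"hand":0.03}]' 50; python3 -c "
from h import *
sf()"
python3 -m inch '[{"ax":0,"ay":0,"az":0,"x":0,"y":0,"z":-0.015,"hand":0.03},{"ax":0,"ay":0,"az":0,"x":0,"y":0,"z":-0.035,"hand":0.03},{"ax":0,"ay":0,"az":0,"x":0,"y":0,"z":-0.06,"hand":0.03},{"ax":0,"ay":0,"az":0,"x":0,"y":0,"z":-0.09,"hand":0.03},{"ax":0,"ay":0,"az":0,"x":0,"y":0,"z":-0.12,"hand":0.03},{"ax":0,"ay":0,"az":0,"x":0,"y":0,"z":-0.14,"hand":0.03},{"ax":0,"ay":0,"az":0,"x":0,"y":0,"z":-0.14,"hand":0.03},{"ax":0,"ay":0,"az":0,"x":0,"y":0,"z":-0.14,"hand":0.03}]' 50; python3 -c "
from h import *
sf();go([.440,-.337,.2])"
```

```text
time: 20.02
tool_pos: [0.5023, -0.0773, 0.0661]
ee_rot: [[-0.043, 0.999, -0.001], [0.999, 0.043, -0.001], [-0.001, -0.001, -1.0]]
contact_force: [1.1, -0.1, -2.8]
finger_gap: 0.0386
20.02 [ 0.5023 -0.0773  0.0661] [[-0.043, 0.999, -0.001], [0.999, 0.043, -0.001], [-0.001, -0.001, -1.0]] [ 1.1 -0.1 -2.8] 0.0386
feeder frame [-0.0646 -0.0676  0.0661]
time: 20.68
tool_pos: [0.5034, -0.0771, 0.2066]
ee_rot: [[-0.043, 0.999, 0.002], [0.999, 0.043, -0.001], [-0.001, 0.002, -1.0]]
contact_force: [-1.1, 0.1, -2.7]
finger_gap: 0.0387
20.68 [ 0.5034 -0.0771  0.2066] [[-0.043, 0.999, 0.002], [0.999, 0.043, -0.001], [-0.001, 0.002, -1.0]] [-1.1  0.1 -2.7] 0.0387
feeder frame [-0.0635 -0.0675  0.2066]
shift [-0.2569 -0.0745  0.0068] turn [0.0016 0.0011 0.0009]
```

```bash
python3 -m inch '[{"ax":0,"ay":0,"az":0,"x":-0.03,"y":-0.01,"z":0,"hand":0.03},{"ax":0,"ay":0,"az":0,"x":-0.065,"y":-0.02,"z":0,"hand":0.03},{"ax":0,"ay":0,"az":0,"x":-0.1,"y":-0.03,"z":0,"hand":0.03},{"ax":0,"ay":0,"az":0,"x":-0.135,"y":-0.04,"z":0,"hand":0.03},{"ax":0,"ay":0,"az":0,"x":-0.17,"y":-0.05,"z":0,"hand":0.03},{"ax":0,"ay":0,"az":0,"x":-0.205,"y":-0.06,"z":0,"hand":0.03},{"ax":0,"ay":0,"az":0,"x":-0.235,"y":-0.07,"z":0,"hand":0.03},{"ax":0,"ay":0,"az":0,"x":-0.256,"y":-0.075,"z":0,"hand":0.03},{"ax":0,"ay":0,"az":0,"x":-0.256,"y":-0.075,"z":0,"hand":0.03},{"ax":0,"ay":0,"az":0,"x":-0.256,"y":-0.075,"z":0,"hand":0.03}]' 50; python3 -c "
from h import *
sf();go([.440,-.337,.012])
t=r.get_image('top')[:,:,::-1]
cv2.imwrite('pics/c6.png',cv2.resize(t[180:330,370:520],(500,500)))"
```

```text
time: 21.52
tool_pos: [0.4367, -0.3372, 0.2036]
ee_rot: [[-0.039, 0.999, -0.005], [0.999, 0.039, 0.002], [0.002, -0.005, -1.0]]
contact_force: [-0.2, 1.1, -1.8]
finger_gap: 0.0385
21.52 [ 0.4367 -0.3372  0.2036] [[-0.039, 0.999, -0.005], [0.999, 0.039, 0.002], [0.002, -0.005, -1.0]] [-0.2  1.1 -1.8] 0.0385
feeder frame [-0.141  -0.3246  0.2036]
shift [-0.0003  0.0043  0.1915] turn [-0.0051 -0.002  -0.0028]
```

View pics/c6.png

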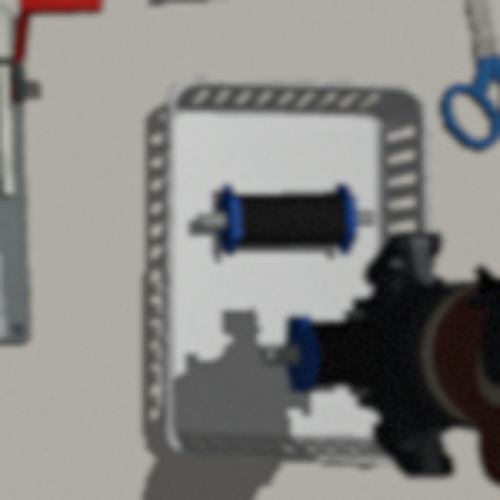

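The first roller lies flat in the basket (centre (287,220) in the crop), and the second hangs at the front slot.

```bash
python3 -m inch '[{"ax":0,"ay":0,"az":0,"x":0,"y":0.001,"z":0.02,"hand":0.03},{"ax":0,"ay":0,"az":0,"x":0,"y":0.001,"z":0.05,"hand":0.03},{"ax":0,"ay":0,"az":0,"x":0,"y":0.001,"z":0.08,"hand":0.03},{"ax":0,"ay":0,"az":0,"x":0,"y":0.001,"z":0.11,"hand":0.03},{"ax":0,"ay":0,"az":0,"x":0,"y":0.001,"z":0.135,"hand":0.03},{"ax":0,"ay":0,"az":0,"x":0,"y":0.001,"z":0.155,"hand":0.03},{"ax":0,"ay":0,"az":0,"x":0,"y":0.001,"z":0.17,"hand":0.03},{"ax":0,"ay":0,"az":0,"x":0,"y":0.001,"z":0.182,"hand":0.03},{"ax":0,"ay":0,"az":0,"x":0,"y":0.001,"z":0.19,"hand":0.03},{"ax":0,"ay":0,"az":0,"x":0,"y":0.001,"z":0.192,"hand":0.03},{"ax":0,"ay":0,"az":0,"x":0,"y":0.001,"z":0.192,"hand":0.03}]' 50; python3 -m inch '[{"ax":0,"ay":0,"az":0,"x":0,"y":0,"z":0.001,"hand":0.03},{"ax":0,"ay":0,"az":0,"x":0,"y":0,"z":0.001,"hand":0.03},{"ax":0,"ay":0,"az":0,"x":0,"y":0,"z":0.001,"hand":0.045},{"ax":0,"ay":0,"az":0,"x":0,"y":0,"z":0.001,"hand":0.056},{"ax":0,"ay":0,"az":0,"x":0,"y":0,"z":0.0,"hand":0.056},{"ax":0,"ay":0,"az":0,"x":0,"y":0,"z":0.0,"hand":0.056},{"ax":0,"ay":0,"az":0,"x":0,"y":0,"z":-0.02,"hand":0.056},{"ax":0,"ay":0,"az":0,"x":0,"y":0,"z":-0.06,"hand":0.056},{"ax":0,"ay":0,"az":0,"x":0,"y":0,"z":-0.1,"hand":0.056},{"ax":0,"ay":0,"az":0,"x":0,"y":0,"z":-0.14,"hand":0.056},{"ax":0,"ay":0,"az":0,"x":0,"y":0,"z":-0.18,"hand":0.056},{"ax":0,"ay":0,"az":0,"x":0,"y":0,"z":-0.21,"hand":0.056}]' 50; python3 -c "
from h import *
sf();go([.404,.346,.23],a=.6)"
```

```text
time: 22.48
tool_pos: [0.4395, -0.3355, 0.0138]
ee_rot: [[-0.044, 0.999, -0.002], [0.999, 0.044, -0.0], [0.0, -0.002, -1.0]]
contact_force: [-0.4, 0.5, -1.0]
finger_gap: 0.0388
time: 23.48
tool_pos: [0.4403, -0.3362, 0.228]
ee_rot: [[-0.043, 0.999, 0.002], [0.999, 0.043, -0.003], [-0.003, 0.002, -1.0]]
contact_force: [0.3, 0.1, 1.0]
finger_gap: 0.0564
23.48 [ 0.4403 -0.3362  0.228 ] [[-0.043, 0.999, 0.002], [0.999, 0.043, -0.003], [-0.003, 0.002, -1.0]] [0.3 0.1 1. ] 0.0564
feeder frame [-0.1374 -0.3238  0.228 ]
shift [ 0.6832 -0.0068 -0.0042] turn [ 0.001   0.0037 -0.5568]
```

```bash
python3 -m inch '[{"ax":0,"ay":0,"az":-0.5,"x":0.04,"y":0.01,"z":-0.01,"hand":0.056},{"ax":0,"ay":0,"az":-0.5,"x":0.08,"y":0.02,"z":-0.02,"hand":0.056},{"ax":0,"ay":0,"az":-0.5,"x":0.12,"y":0.03,"z":-0.02,"hand":0.056},{"ax":0,"ay":0,"az":-0.5,"x":0.16,"y":0.04,"z":-0.02,"hand":0.056},{"ax":0,"ay":0,"az":-0.5,"x":0.2,"y":0.05,"z":-0.02,"hand":0.056},{"ax":0,"ay":0,"az":-0.5,"x":0.24,"y":0.06,"z":-0.02,"hand":0.056},{"ax":0,"ay":0,"az":-0.5,"x":0.28,"y":0.06,"z":-0.02,"hand":0.056},{"ax":0,"ay":0,"az":-0.5,"x":0.32,"y":0.06,"z":-0.02,"hand":0.056},{"ax":0,"ay":0,"az":-0.5,"x":0.36,"y":0.06,"z":-0.02,"hand":0.056},{"ax":0,"ay":0,"az":-0.5,"x":0.4,"y":0.06,"z":-0.02,"hand":0.056},{"ax":0,"ay":0,"az":-0.5,"x":0.42,"y":0.06,"z":-0.02,"hand":0.056},{"ax":0,"ay":0,"az":-0.5,"x":0.42,"y":0.06,"z":-0.02,"hand":0.056}]' 50; python3 - <<'E'
from h import *
sf()
t=r.get_image('top')[:,:,::-1].copy(); s=r.get_image('scene')[:,:,::-1].copy()
cv2.imwrite("pics/top4.png",t);cv2.imwrite("pics/scene4.png",s)
a=cv2.resize(t[225:325,140:240],None,fx=4,fy=4,interpolation=cv2.INTER_CUBIC)
b=cv2.resize(s[310:410,190:290],None,fx=4,fy=4,interpolation=cv2.INTER_CUBIC)
c=cv2.resize(t[200:320,405:505],(400,400))
cv2.imwrite("pics/c7.png",np.hstack([a,b]))
for n,im in(("top",t),("scene",s)): print([b for b in blobs(mask(im,(7,150,60),(16,255,255)),15)])
E
```

```text
time: 24.48
tool_pos: [0.4803, 0.0931, 0.2447]
ee_rot: [[-0.526, 0.85, 0.0], [0.85, 0.526, 0.004], [0.003, 0.002, -1.0]]
contact_force: [0.3, -0.1, -0.3]
finger_gap: 0.0563
24.48 [0.4803 0.0931 0.2447] [[-0.526, 0.85, 0.0], [0.85, 0.526, 0.004], [0.003, 0.002, -1.0]] [ 0.3 -0.1 -0.3] 0.0563
feeder frame [-0.0794  0.1035  0.2447]
[([329, 108, 22, 7, 33], [339.1, 111.3], ((339.2218933105469, 112.20503997802734), (21.811372756958008, 4.497190475463867), 12.994616508483887)), ([352, 115, 7, 3, 15], [354.7, 116.1], ((355.0, 116.0), (6.0, 2.0), 0.0)), ([361, 116, 24, 6, 36], [371.0, 118.3], ((372.25738525390625, 119.03114318847656), (23.304752349853516, 3.492849588394165), 13.240520477294922)), ([160, 286, 15, 12, 152], [166.7, 291.5], ((167.0, 291.5), (11.0, 14.0), 90.0))]
[([258, 348, 16, 28, 360], [265.7, 361.4], ((265.5, 361.5), (27.0, 15.0), 90.0))]
```

View pics/c7.png

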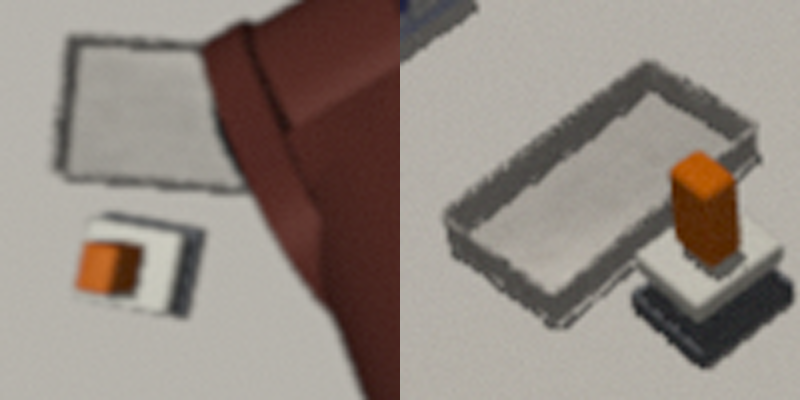

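```bash
python3 - <<'E'
from h import *
np.set_printoptions(precision=4,suppress=True)
S=lambda u,v:(190+(u-400)/4-.4,310+v/4-.4)
T=lambda u,v:(140+u/4-.4,225+v/4-.4)
print(two(S(704,174),T(95,266)),pt("scene",*S(704,174),.095),pt("top",*T(95,266),.095))
Q=[pt("scene",*S(*q),.025) for q in[(650,64),(757,125),(560,318),(445,218)]];print(np.array(Q),np.mean(Q,0))
print("foot scene", [pt("scene",*S(*q),.012) for q in[(793,285),(706,355),(634,293)]])
go([.403,.346,.23],a=np.pi/2-.1)
E
```

```text
[0.4038 0.3475 0.0936] [0.4022 0.3482 0.095 ] [0.4045 0.3475 0.095 ]
[[0.5323 0.2528 0.025 ]
 [0.4511 0.2549 0.025 ]
 [0.4453 0.4137 0.025 ]
 [0.5408 0.4015 0.025 ]] [0.4924 0.3307 0.025 ]
foot scene [array([0.3719, 0.3223, 0.012 ]), array([0.3793, 0.3813, 0.012 ]), array([0.4347, 0.3733, 0.012 ])]
shift [0.2623 0.0677 0.0136] turn [-0.0019 -0.0004 -0.9256]
```

```bash
python3 -m inch '[{"ax":0,"ay":0,"az":-0.48,"x":0.13,"y":0.034,"z":0,"hand":0.056},{"ax":0,"ay":0,"az":-0.48,"x":0.13,"y":0.034,"z":0,"hand":0.056},{"ax":0,"ay":0,"az":-0.48,"x":0.13,"y":0.034,"z":0,"hand":0.056},{"ax":0,"ay":0,"az":-0.48,"x":0.13,"y":0.034,"z":0,"hand":0.056},{"ax":0,"ay":0,"az":-0.96,"x":0.262,"y":0.069,"z":0,"hand":0.056},{"ax":0,"ay":0,"az":-0.96,"x":0.262,"y":0.069,"z":0,"hand":0.056},{"ax":0,"ay":0,"az":-0.96,"x":0.262,"y":0.069,"z":0,"hand":0.056},{"ax":0,"ay":0,"az":-0.96,"x":0.262,"y":0.069,"z":0,"hand":0.056},{"ax":0,"ay":0,"az":-0.96,"x":0.262,"y":0.069,"z":0,"hand":0.056},{"ax":0,"ay":0,"az":-0.96,"x":0.262,"y":0.069,"z":0,"hand":0.056},{"ax":0,"ay":0,"az":-0.96,"x":0.262,"y":0.069,"z":0,"hand":0.056}]' 60; python3 - <<'E'
from h import *
st();go([.4035,.3475,.051],a=np.pi/2-.12)
s=r.get_image('scene')[:,:,::-1].copy()
print([b for b in blobs(mask(s,(7,150,60),(16,255,255)),15)])
E
```

```text
time: 25.5
tool_pos: [0.407, 0.3432, 0.243]
ee_rot: [[-0.997, 0.074, -0.001], [0.074, 0.997, -0.004], [0.001, -0.004, -1.0]]
contact_force: [-0.5, -0.5, 0.8]
finger_gap: 0.0559
25.5 [0.407  0.3432 0.243 ] [[-0.997, 0.074, -0.001], [0.074, 0.997, -0.004], [0.001, -0.004, -1.0]] [-0.5 -0.5  0.8] 0.0559
shift [0.0036 0.0047 0.192 ] turn [-0.0037 -0.0009  0.0458]
[([258, 348, 17, 28, 358], [265.7, 361.5], ((265.6886901855469, 361.51947021484375), (27.321691513061523, 15.407437324523926), 86.42366790771484))]
```

```bash
python3 -m inch '[{"ax":0,"ay":0,"az":0.05,"x":0.003,"y":0.003,"z":0.03,"hand":0.056},{"ax":0,"ay":0,"az":0.05,"x":0.003,"y":0.003,"z":0.07,"hand":0.056},{"ax":0,"ay":0,"az":0.05,"x":0.003,"y":0.003,"z":0.1,"hand":0.056},{"ax":0,"ay":0,"az":0.05,"x":0.003,"y":0.003,"z":0.12,"hand":0.056},{"ax":0,"ay":0,"az":0.05,"x":0.003,"y":0.003,"z":0.12,"hand":0.056},{"ax":0,"ay":0,"az":0.05,"x":0.003,"y":0.003,"z":0.12,"hand":0.056}]' 60; python3 - <<'E'
from h import *
st();go([.4035,.3475,.051],a=np.pi/2-.12)
E
```

```text
time: 26.05
tool_pos: [0.403, 0.3474, 0.1233]
ee_rot: [[-0.993, 0.121, -0.002], [0.121, 0.993, -0.003], [0.002, -0.003, -1.0]]
contact_force: [0.6, 0.6, 0.8]
finger_gap: 0.0564
26.05 [0.403  0.3474 0.1233] [[-0.993, 0.121, -0.002], [0.121, 0.993, -0.003], [0.002, -0.003, -1.0]] [0.6 0.6 0.8] 0.0564
shift [-0.0006  0.0003  0.0723] turn [-0.003  -0.002  -0.0011]
```

```bash
python3 -m inch '[{"ax":0,"ay":0,"az":0,"x":0,"y":0,"z":0.025,"hand":0.056},{"ax":0,"ay":0,"az":0,"x":0,"y":0,"z":0.05,"hand":0.056},{"ax":0,"ay":0,"az":0,"x":0,"y":0,"z":0.067,"hand":0.056},{"ax":0,"ay":0,"az":0,"x":0,"y":0,"z":0.072,"hand":0.056},{"ax":0,"ay":0,"az":0,"x":0,"y":0,"z":0.072,"hand":0.056},{"ax":0,"ay":0,"az":0,"x":0,"y":0,"z":0.072,"hand":0.01},{"ax":0,"ay":0,"az":0,"x":0,"y":0,"z":0.072,"hand":0.01},{"ax":0,"ay":0,"az":0,"x":0,"y":0,"z":0.072,"hand":0.01},{"ax":0,"ay":0,"az":0,"x":0,"y":0,"z":0.072,"hand":0.01},{"ax":0,"ay":0,"az":0,"x":0,"y":0,"z":0.072,"hand":0.01},{"ax":0,"ay":0,"az":0,"x":0,"y":0,"z":0.072,"hand":0.01},{"ax":0,"ay":0,"az":0,"x":0,"y":0,"z":0.072,"hand":0.01}]' 60; python3 - <<'E'
from h import *
st()
E
```

```text
time: 27.05
tool_pos: [0.4028, 0.3491, 0.0521]
ee_rot: [[-0.993, 0.118, -0.0], [0.118, 0.993, -0.001], [0.0, -0.001, -1.0]]
contact_force: [1.7, -2.5, 3.7]
finger_gap: 0.0211
27.05 [0.4028 0.3491 0.0521] [[-0.993, 0.118, -0.0], [0.118, 0.993, -0.001], [0.0, -0.001, -1.0]] [ 1.7 -2.5  3.7] 0.0211
```

```bash
python3 -m inch '[{"ax":0,"ay":0,"az":0,"x":0,"y":0,"z":-0.01,"hand":0.01},{"ax":0,"ay":0,"az":0,"x":0,"y":0,"z":-0.03,"hand":0.01},{"ax":0,"ay":0,"az":0,"x":0,"y":0,"z":-0.055,"hand":0.01},{"ax":0,"ay":0,"az":0,"x":0,"y":0,"z":-0.075,"hand":0.01},{"ax":0,"ay":0,"az":0,"x":0,"y":0,"z":-0.08,"hand":0.01},{"ax":0,"ay":0,"az":0,"x":0,"y":0,"z":-0.08,"hand":0.01},{"ax":0,"ay":0,"az":0,"x":0,"y":0,"z":-0.08,"hand":0.01}]' 70; python3 - <<'E'
from h import *
st();go([.4605,.0774,.13],a=np.pi/2+.042)
E
```

```text
time: 27.63
tool_pos: [0.4015, 0.3486, 0.1308]
ee_rot: [[-0.993, 0.117, -0.003], [0.117, 0.993, -0.002], [0.003, -0.002, -1.0]]
contact_force: [-0.7, -0.6, -4.0]
finger_gap: 0.0212
27.63 [0.4015 0.3486 0.1308] [[-0.993, 0.117, -0.003], [0.117, 0.993, -0.002], [0.003, -0.002, -1.0]] [-0.7 -0.6 -4. ] 0.0212
shift [-0.0904 -0.2624  0.0011] turn [-0.002  -0.0029 -0.1595]
```

```bash
python3 -m inch '[{"ax":0,"ay":0,"az":-0.02,"x":-0.01,"y":-0.025,"z":0,"hand":0.01},{"ax":0,"ay":0,"az":-0.04,"x":-0.02,"y":-0.055,"z":0,"hand":0.01},{"ax":0,"ay":0,"az":-0.06,"x":-0.03,"y":-0.085,"z":0,"hand":0.01},{"ax":0,"ay":0,"az":-0.08,"x":-0.04,"y":-0.115,"z":0,"hand":0.01},{"ax":0,"ay":0,"az":-0.1,"x":-0.05,"y":-0.145,"z":0,"hand":0.01},{"ax":0,"ay":0,"az":-0.12,"x":-0.06,"y":-0.175,"z":0,"hand":0.01},{"ax":0,"ay":0,"az":-0.14,"x":-0.07,"y":-0.205,"z":0,"hand":0.01},{"ax":0,"ay":0,"az":-0.16,"x":-0.08,"y":-0.235,"z":0,"hand":0.01},{"ax":0,"ay":0,"az":-0.16,"x":-0.09,"y":-0.262,"z":0,"hand":0.01},{"ax":0,"ay":0,"az":-0.16,"x":-0.09,"y":-0.262,"z":0,"hand":0.01},{"ax":0,"ay":0,"az":-0.16,"x":-0.09,"y":-0.262,"z":0,"hand":0.01},{"ax":0,"ay":0,"az":-0.16,"x":-0.09,"y":-0.262,"z":0,"hand":0.01}]' 70; python3 - <<'E'
from h import *
st();go([.4605,.0774,.08],a=np.pi/2+.042)
t=r.get_image('top')[:,:,::-1].copy();s=r.get_image('scene')[:,:,::-1].copy()
cv2.imwrite("pics/c8.png",np.hstack([cv2.resize(t[190:320,230:400],(400,306)),cv2.resize(s[190:320,235:405],(400,306))]))
E
```

```text
time: 28.63
tool_pos: [0.4599, 0.0788, 0.1307]
ee_rot: [[-0.999, -0.042, -0.004], [-0.042, 0.999, 0.0], [0.004, 0.001, -1.0]]
contact_force: [-0.0, -0.1, -2.5]
finger_gap: 0.021
28.63 [0.4599 0.0788 0.1307] [[-0.999, -0.042, -0.004], [-0.042, 0.999, 0.0], [0.004, 0.001, -1.0]] [-0.  -0.1 -2.5] 0.021
shift [-0.0008 -0.0014  0.0507] turn [ 0.0005 -0.0039  0.0003]
```

View pics/c8.png

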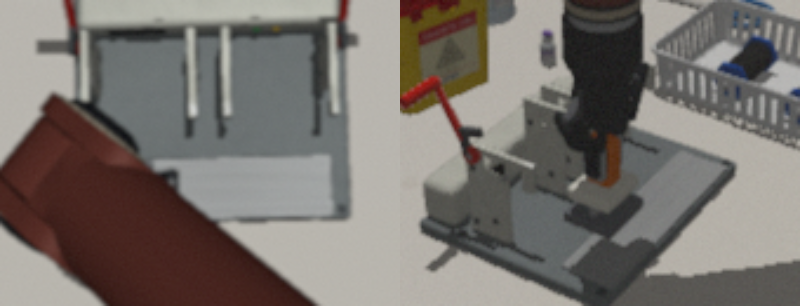

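```bash
python3 -m inch '[{"ax":0,"ay":-0.003,"az":0,"x":0,"y":0,"z":0.015,"hand":0.01},{"ax":0,"ay":-0.003,"az":0,"x":0,"y":0,"z":0.03,"hand":0.01},{"ax":0,"ay":-0.003,"az":0,"x":0,"y":0,"z":0.042,"hand":0.01},{"ax":0,"ay":-0.003,"az":0,"x":0,"y":0,"z":0.05,"hand":0.01},{"ax":0,"ay":-0.003,"az":0,"x":0,"y":0,"z":0.055,"hand":0.01},{"ax":0,"ay":-0.003,"az":0,"x":0,"y":0,"z":0.055,"hand":0.01},{"ax":0,"ay":-0.003,"az":0,"x":0,"y":0,"z":0.055,"hand":0.01}]' 70; python3 -c "
from h import *
st()"; python3 -m inch '[{"ax":0,"ay":0,"az":0,"x":0,"y":0,"z":0.002,"hand":0.01},{"ax":0,"ay":0,"az":0,"x":0,"y":0,"z":0.004,"hand":0.01},{"ax":0,"ay":0,"az":0,"x":0,"y":0,"z":0.006,"hand":0.01},{"ax":0,"ay":0,"az":0,"x":0,"y":0,"z":0.006,"hand":0.01},{"ax":0,"ay":0,"az":0,"x":0,"y":0,"z":0.006,"hand":0.01}]' 70;  python3 -c "
from h import *
st()"
```

```text
time: 29.32
tool_pos: [0.4607, 0.0792, 0.0769]
ee_rot: [[-0.999, -0.043, 0.002], [-0.043, 0.999, -0.0], [-0.002, -0.0, -1.0]]
contact_force: [-0.1, 0.7, -2.8]
finger_gap: 0.0213
29.32 [0.4607 0.0792 0.0769] [[-0.999, -0.043, 0.002], [-0.043, 0.999, -0.0], [-0.002, -0.0, -1.0]] [-0.1  0.7 -2.8] 0.0213
time: 29.73
tool_pos: [0.4614, 0.0789, 0.0714]
ee_rot: [[-0.999, -0.042, 0.003], [-0.042, 0.999, 0.0], [-0.003, -0.0, -1.0]]
contact_force: [-0.1, -0.2, 3.2]
finger_gap: 0.0211
29.73 [0.4614 0.0789 0.0714] [[-0.999, -0.042, 0.003], [-0.042, 0.999, 0.0], [-0.003, -0.0, -1.0]] [-0.1 -0.2  3.2] 0.0211
```

```bash
python3 -m inch '[{"ax":0,"ay":0,"az":0,"x":0,"y":0,"z":0.001,"hand":0.01},{"ax":0,"ay":0,"az":0,"x":0,"y":0,"z":0.002,"hand":0.01},{"ax":0,"ay":0,"az":0,"x":0,"y":0,"z":0.003,"hand":0.01},{"ax":0,"ay":0,"az":0,"x":0,"y":0,"z":0.004,"hand":0.01},{"ax":0,"ay":0,"az":0,"x":0,"y":0,"z":0.004,"hand":0.01},{"ax":0,"ay":0,"az":0,"x":0,"y":0,"z":0.004,"hand":0.01}]' 70;  python3 -c "
from h import *
st();S=np.array([.4643,-.0126,0]);print(FR.T@(r.get_obs()['tool_pos']-S))"
```

```text
time: 30.23
tool_pos: [0.4614, 0.0788, 0.067]
ee_rot: [[-0.999, -0.042, 0.003], [-0.042, 0.999, 0.0], [-0.003, 0.0, -1.0]]
contact_force: [0.5, -0.0, 5.6]
finger_gap: 0.0211
30.23 [0.4614 0.0788 0.067 ] [[-0.999, -0.042, 0.003], [-0.042, 0.999, 0.0], [-0.003, 0.0, -1.0]] [ 0.5 -0.   5.6] 0.0211
[0.00091667 0.09147647 0.0669995 ]
```

```bash
python3 -m inch '[{"ax":0,"ay":0,"az":0,"x":0,"y":-0.002,"z":0,"hand":0.01},{"ax":0,"ay":0,"az":0,"x":0,"y":-0.005,"z":0,"hand":0.01},{"ax":0,"ay":0,"az":0,"x":0,"y":-0.009,"z":0,"hand":0.01},{"ax":0,"ay":0,"az":0,"x":0,"y":-0.013,"z":0,"hand":0.01},{"ax":0,"ay":0,"az":0,"x":0,"y":-0.017,"z":0,"hand":0.01},{"ax":0,"ay":0,"az":0,"x":0,"y":-0.021,"z":0,"hand":0.01},{"ax":0,"ay":0,"az":0,"x":0,"y":-0.025,"z":0,"hand":0.01},{"ax":0,"ay":0,"az":0,"x":0,"y":-0.029,"z":0,"hand":0.01},{"ax":0,"ay":0,"az":0,"x":0,"y":-0.033,"z":0,"hand":0.01},{"ax":0,"ay":0,"az":0,"x":0,"y":-0.037,"z":0,"hand":0.01},{"ax":0,"ay":0,"az":0,"x":0,"y":-0.041,"z":0,"hand":0.01},{"ax":0,"ay":0,"az":0,"x":0,"y":-0.045,"z":0,"hand":0.01}]' 70;  python3 -c "
from h import *
st();S=np.array([.4643,-.0126,0]);print(FR.T@(r.get_obs()['tool_pos']-S))"
```

```text
time: 31.23
tool_pos: [0.4639, 0.0373, 0.0676]
ee_rot: [[-0.999, -0.044, 0.005], [-0.044, 0.999, 0.007], [-0.006, 0.006, -1.0]]
contact_force: [1.4, 5.5, 5.6]
finger_gap: 0.0215
31.23 [0.4639 0.0373 0.0676] [[-0.999, -0.044, 0.005], [-0.044, 0.999, 0.007], [-0.006, 0.006, -1.0]] [1.4 5.5 5.6] 0.0215
[0.00173092 0.04991832 0.06760994]
```

```bash
python3 -m inch '[{"ax":0,"ay":0,"az":0,"x":0,"y":-0.004,"z":0,"hand":0.01},{"ax":0,"ay":0,"az":0,"x":0,"y":-0.008,"z":0,"hand":0.01},{"ax":0,"ay":0,"az":0,"x":0,"y":-0.012,"z":0,"hand":0.01},{"ax":0,"ay":0,"az":0,"x":0,"y":-0.016,"z":0,"hand":0.01},{"ax":0,"ay":0,"az":0,"x":0,"y":-0.02,"z":0,"hand":0.01},{"ax":0,"ay":0,"az":0,"x":0,"y":-0.024,"z":0,"hand":0.01},{"ax":0,"ay":0,"az":0,"x":0,"y":-0.028,"z":0,"hand":0.01},{"ax":0,"ay":0,"az":0,"x":0,"y":-0.032,"z":0,"hand":0.01},{"ax":0,"ay":0,"az":0,"x":0,"y":-0.036,"z":0,"hand":0.01},{"ax":0,"ay":0,"az":0,"x":0,"y":-0.04,"z":0,"hand":0.01},{"ax":0,"ay":0,"az":0,"x":0,"y":-0.044,"z":0,"hand":0.01},{"ax":0,"ay":0,"az":0,"x":0,"y":-0.048,"z":0,"hand":0.01}]' 70;  python3 -c "
from h import *
st();S=np.array([.4643,-.0126,0]);print(FR.T@(r.get_obs()['tool_pos']-S))"
```

```text
time: 32.23
tool_pos: [0.4659, -0.0108, 0.0675]
ee_rot: [[-0.999, -0.044, 0.005], [-0.044, 0.999, 0.006], [-0.005, 0.006, -1.0]]
contact_force: [0.2, 4.8, 5.6]
finger_gap: 0.021
32.23 [ 0.4659 -0.0108  0.0675] [[-0.999, -0.044, 0.005], [-0.044, 0.999, 0.006], [-0.005, 0.006, -1.0]] [0.2 4.8 5.6] 0.021
[0.00168451 0.00175791 0.06752778]
```

```bash
python3 -m inch '[{"ax":0,"ay":0,"az":0,"x":0,"y":-0.004,"z":0,"hand":0.01},{"ax":0,"ay":0,"az":0,"x":0,"y":-0.008,"z":0,"hand":0.01},{"ax":0,"ay":0,"az":0,"x":0,"y":-0.012,"z":0,"hand":0.01},{"ax":0,"ay":0,"az":0,"x":0,"y":-0.016,"z":0,"hand":0.01},{"ax":0,"ay":0,"az":0,"x":0,"y":-0.02,"z":0,"hand":0.01},{"ax":0,"ay":0,"az":0,"x":0,"y":-0.024,"z":0,"hand":0.01},{"ax":0,"ay":0,"az":0,"x":0,"y":-0.028,"z":0,"hand":0.01},{"ax":0,"ay":0,"az":0,"x":0,"y":-0.032,"z":0,"hand":0.01},{"ax":0,"ay":0,"az":0,"x":0,"y":-0.036,"z":0,"hand":0.01},{"ax":0,"ay":0,"az":0,"x":0,"y":-0.04,"z":0,"hand":0.01},{"ax":0,"ay":0,"az":0,"x":0,"y":-0.044,"z":0,"hand":0.01},{"ax":0,"ay":0,"az":0,"x":0,"y":-0.048,"z":0,"hand":0.01}]' 70;  python3 -c "
from h import *
st();S=np.array([.4643,-.0126,0]);print(FR.T@(r.get_obs()['tool_pos']-S))"
```

```text
time: 33.23
tool_pos: [0.4678, -0.0589, 0.0675]
ee_rot: [[-0.999, -0.044, 0.005], [-0.044, 0.999, 0.006], [-0.005, 0.005, -1.0]]
contact_force: [-0.1, 5.8, 5.9]
finger_gap: 0.0214
33.23 [ 0.4678 -0.0589  0.0675] [[-0.999, -0.044, 0.005], [-0.044, 0.999, 0.006], [-0.005, 0.005, -1.0]] [-0.1  5.8  5.9] 0.0214
[ 0.0015698  -0.04637142  0.06745765]
```

To −0.092 (44 mm more + lag), then settle.

```bash
python3 -m inch '[{"ax":0,"ay":0,"az":0,"x":0,"y":-0.004,"z":0,"hand":0.01},{"ax":0,"ay":0,"az":0,"x":0,"y":-0.008,"z":0,"hand":0.01},{"ax":0,"ay":0,"az":0,"x":0,"y":-0.012,"z":0,"hand":0.01},{"ax":0,"ay":0,"az":0,"x":0,"y":-0.016,"z":0,"hand":0.01},{"ax":0,"ay":0,"az":0,"x":0,"y":-0.02,"z":0,"hand":0.01},{"ax":0,"ay":0,"az":0,"x":0,"y":-0.024,"z":0,"hand":0.01},{"ax":0,"ay":0,"az":0,"x":0,"y":-0.028,"z":0,"hand":0.01},{"ax":0,"ay":0,"az":0,"x":0,"y":-0.032,"z":0,"hand":0.01},{"ax":0,"ay":0,"az":0,"x":0,"y":-0.036,"z":0,"hand":0.01},{"ax":0,"ay":0,"az":0,"x":0,"y":-0.039,"z":0,"hand":0.01},{"ax":0,"ay":0,"az":0,"x":0,"y":-0.041,"z":0,"hand":0.01},{"ax":0,"ay":0,"az":0,"x":0,"y":-0.041,"z":0,"hand":0.01}]' 70; python3 -c "
from h import *
st();S=np.array([.4643,-.0126,0]);print(FR.T@(r.get_obs()['tool_pos']-S))
s=r.get_image('scene')[:,:,::-1].copy()
cv2.imwrite('pics/c9.png',cv2.resize(s[150:320,260:430],(510,510)))"
```

```text
time: 34.23
tool_pos: [0.4694, -0.1006, 0.0673]
ee_rot: [[-0.999, -0.043, 0.004], [-0.043, 0.999, 0.005], [-0.004, 0.004, -1.0]]
contact_force: [1.4, 3.6, 4.8]
finger_gap: 0.0213
34.23 [ 0.4694 -0.1006  0.0673] [[-0.999, -0.043, 0.004], [-0.043, 0.999, 0.005], [-0.004, 0.004, -1.0]] [1.4 3.6 4.8] 0.0213
[ 0.00140432 -0.08808866  0.06731685]
```

View pics/c9.png

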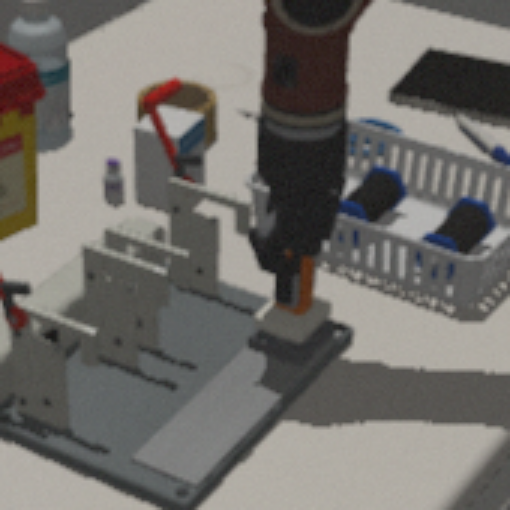

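The wiper stands upright on the right end of the strip at (290,325), and both rollers lie in the basket. Now the return stroke.

```bash
python3 -m inch '[{"ax":0,"ay":0,"az":0,"x":0,"y":0.002,"z":0,"hand":0.01},{"ax":0,"ay":0,"az":0,"x":0,"y":0.005,"z":0,"hand":0.01},{"ax":0,"ay":0,"az":0,"x":0,"y":0.009,"z":0,"hand":0.01},{"ax":0,"ay":0,"az":0,"x":0,"y":0.013,"z":0,"hand":0.01},{"ax":0,"ay":0,"az":0,"x":0,"y":0.017,"z":0,"hand":0.01},{"ax":0,"ay":0,"az":0,"x":0,"y":0.021,"z":0,"hand":0.01},{"ax":0,"ay":0,"az":0,"x":0,"y":0.025,"z":0,"hand":0.01},{"ax":0,"ay":0,"az":0,"x":0,"y":0.029,"z":0,"hand":0.01},{"ax":0,"ay":0,"az":0,"x":0,"y":0.033,"z":0,"hand":0.01},{"ax":0,"ay":0,"az":0,"x":0,"y":0.037,"z":0,"hand":0.01},{"ax":0,"ay":0,"az":0,"x":0,"y":0.041,"z":0,"hand":0.01},{"ax":0,"ay":0,"az":0,"x":0,"y":0.045,"z":0,"hand":0.01}]' 70;  python3 -c "
from h import *
st();S=np.array([.4643,-.0126,0]);print(FR.T@(r.get_obs()['tool_pos']-S))"
```

```text
time: 35.28
tool_pos: [0.4664, -0.0619, 0.0668]
ee_rot: [[-0.999, -0.04, 0.0], [-0.04, 0.999, -0.007], [-0.0, -0.007, -1.0]]
contact_force: [0.6, -5.5, 5.9]
finger_gap: 0.0211
35.28 [ 0.4664 -0.0619  0.0668] [[-0.999, -0.04, 0.0], [-0.04, 0.999, -0.007], [-0.0, -0.007, -1.0]] [ 0.6 -5.5  5.9] 0.0211
[ 4.58344889e-05 -4.93277738e-02  6.67752962e-02]
```

```bash
python3 -m inch '[{"ax":0,"ay":0,"az":0,"x":0,"y":0.004,"z":0,"hand":0.01},{"ax":0,"ay":0,"az":0,"x":0,"y":0.008,"z":0,"hand":0.01},{"ax":0,"ay":0,"az":0,"x":0,"y":0.012,"z":0,"hand":0.01},{"ax":0,"ay":0,"az":0,"x":0,"y":0.016,"z":0,"hand":0.01},{"ax":0,"ay":0,"az":0,"x":0,"y":0.02,"z":0,"hand":0.01},{"ax":0,"ay":0,"az":0,"x":0,"y":0.024,"z":0,"hand":0.01},{"ax":0,"ay":0,"az":0,"x":0,"y":0.028,"z":0,"hand":0.01},{"ax":0,"ay":0,"az":0,"x":0,"y":0.032,"z":0,"hand":0.01},{"ax":0,"ay":0,"az":0,"x":0,"y":0.036,"z":0,"hand":0.01},{"ax":0,"ay":0,"az":0,"x":0,"y":0.04,"z":0,"hand":0.01},{"ax":0,"ay":0,"az":0,"x":0,"y":0.044,"z":0,"hand":0.01},{"ax":0,"ay":0,"az":0,"x":0,"y":0.048,"z":0,"hand":0.01}]' 70;  python3 -c "
from h import *
st();S=np.array([.4643,-.0126,0]);print(FR.T@(r.get_obs()['tool_pos']-S))"
```

```text
time: 36.28
tool_pos: [0.4642, -0.014, 0.0666]
ee_rot: [[-0.999, -0.04, -0.0], [-0.04, 0.999, -0.007], [0.0, -0.007, -1.0]]
contact_force: [0.5, -6.0, 5.0]
finger_gap: 0.0211
36.28 [ 0.4642 -0.014   0.0666] [[-0.999, -0.04, -0.0], [-0.04, 0.999, -0.007], [0.0, -0.007, -1.0]] [ 0.5 -6.   5. ] 0.0211
[-0.00014389 -0.00140414  0.06661784]
```

```bash
python3 -m inch '[{"ax":0,"ay":0,"az":0,"x":0,"y":0.004,"z":0,"hand":0.01},{"ax":0,"ay":0,"az":0,"x":0,"y":0.008,"z":0,"hand":0.01},{"ax":0,"ay":0,"az":0,"x":0,"y":0.012,"z":0,"hand":0.01},{"ax":0,"ay":0,"az":0,"x":0,"y":0.016,"z":0,"hand":0.01},{"ax":0,"ay":0,"az":0,"x":0,"y":0.02,"z":0,"hand":0.01},{"ax":0,"ay":0,"az":0,"x":0,"y":0.024,"z":0,"hand":0.01},{"ax":0,"ay":0,"az":0,"x":0,"y":0.028,"z":0,"hand":0.01},{"ax":0,"ay":0,"az":0,"x":0,"y":0.032,"z":0,"hand":0.01},{"ax":0,"ay":0,"az":0,"x":0,"y":0.036,"z":0,"hand":0.01},{"ax":0,"ay":0,"az":0,"x":0,"y":0.04,"z":0,"hand":0.01},{"ax":0,"ay":0,"az":0,"x":0,"y":0.044,"z":0,"hand":0.01},{"ax":0,"ay":0,"az":0,"x":0,"y":0.048,"z":0,"hand":0.01}]' 70;  python3 -c "
from h import *
st();S=np.array([.4643,-.0126,0]);print(FR.T@(r.get_obs()['tool_pos']-S))"
```

```text
time: 37.28
tool_pos: [0.4621, 0.0338, 0.0665]
ee_rot: [[-0.999, -0.04, -0.0], [-0.04, 0.999, -0.008], [0.001, -0.008, -1.0]]
contact_force: [0.5, -6.7, 6.1]
finger_gap: 0.0208
37.28 [0.4621 0.0338 0.0665] [[-0.999, -0.04, -0.0], [-0.04, 0.999, -0.008], [0.001, -0.008, -1.0]] [ 0.5 -6.7  6.1] 0.0208
[-0.00025331  0.04647494  0.0664771 ]
```

Last stretch to about +0.09, then settle there, then lift.

```bash
python3 -m inch '[{"ax":0,"ay":0,"az":0,"x":0,"y":0.004,"z":0,"hand":0.01},{"ax":0,"ay":0,"az":0,"x":0,"y":0.008,"z":0,"hand":0.01},{"ax":0,"ay":0,"az":0,"x":0,"y":0.012,"z":0,"hand":0.01},{"ax":0,"ay":0,"az":0,"x":0,"y":0.016,"z":0,"hand":0.01},{"ax":0,"ay":0,"az":0,"x":0,"y":0.02,"z":0,"hand":0.01},{"ax":0,"ay":0,"az":0,"x":0,"y":0.024,"z":0,"hand":0.01},{"ax":0,"ay":0,"az":0,"x":0,"y":0.028,"z":0,"hand":0.01},{"ax":0,"ay":0,"az":0,"x":0,"y":0.032,"z":0,"hand":0.01},{"ax":0,"ay":0,"az":0,"x":0,"y":0.036,"z":0,"hand":0.01},{"ax":0,"ay":0,"az":0,"x":0,"y":0.04,"z":0,"hand":0.01},{"ax":0,"ay":0,"az":0,"x":0,"y":0.042,"z":0,"hand":0.01},{"ax":0,"ay":0,"az":0,"x":0,"y":0.042,"z":0,"hand":0.01}]' 70; python3 -m inch '[{"ax":0,"ay":0,"az":0,"x":0,"y":0,"z":0,"hand":0.01},{"ax":0,"ay":0,"az":0,"x":0,"y":0,"z":0,"hand":0.01},{"ax":0,"ay":0,"az":0,"x":0,"y":0,"z":0,"hand":0.01}]' 70; python3 -c "
from h import *
st();S=np.array([.4643,-.0126,0]);print(FR.T@(r.get_obs()['tool_pos']-S))"
```

```text
time: 38.28
tool_pos: [0.4603, 0.0765, 0.0665]
ee_rot: [[-0.999, -0.041, -0.0], [-0.041, 0.999, -0.007], [0.0, -0.007, -1.0]]
contact_force: [0.4, -4.8, 6.3]
finger_gap: 0.0212
time: 38.53
tool_pos: [0.4603, 0.0765, 0.0665]
ee_rot: [[-0.999, -0.041, -0.0], [-0.041, 0.999, -0.006], [0.0, -0.006, -1.0]]
contact_force: [0.3, -4.7, 6.4]
finger_gap: 0.021
38.53 [0.4603 0.0765 0.0665] [[-0.999, -0.041, -0.0], [-0.041, 0.999, -0.006], [0.0, -0.006, -1.0]] [ 0.3 -4.7  6.4] 0.021
[-0.00029173  0.08915016  0.0664654 ]
```

```bash
python3 -m inch '[{"ax":0,"ay":0,"az":0,"x":0,"y":0,"z":-0.01,"hand":0.01},{"ax":0,"ay":0,"az":0,"x":0,"y":0,"z":-0.03,"hand":0.01},{"ax":0,"ay":0,"az":0,"x":0,"y":0,"z":-0.055,"hand":0.01},{"ax":0,"ay":0,"az":0,"x":0,"y":0,"z":-0.075,"hand":0.01},{"ax":0,"ay":0,"az":0,"x":0,"y":0,"z":-0.08,"hand":0.01},{"ax":0,"ay":0,"az":0,"x":0,"y":0,"z":-0.08,"hand":0.01}]' 70; python3 - <<'E'
from h import *
st();go([.495,.325,.14],a=np.pi/2-.057)
E
```

```text
time: 39.03
tool_pos: [0.4607, 0.0798, 0.1474]
ee_rot: [[-0.999, -0.042, 0.003], [-0.042, 0.999, 0.0], [-0.003, 0.0, -1.0]]
contact_force: [0.9, -0.1, -2.6]
finger_gap: 0.0212
39.03 [0.4607 0.0798 0.1474] [[-0.999, -0.042, 0.003], [-0.042, 0.999, 0.0], [-0.003, 0.0, -1.0]] [ 0.9 -0.1 -2.6] 0.0212
shift [-0.0446  0.2436  0.0076] turn [0.0003 0.003  0.0991]
```

```bash
python3 -m inch '[{"ax":0,"ay":0,"az":0.02,"x":0,"y":0.025,"z":0,"hand":0.01},{"ax":0,"ay":0,"az":0.03,"x":-0.01,"y":0.055,"z":0,"hand":0.01},{"ax":0,"ay":0,"az":0.04,"x":-0.015,"y":0.085,"z":0,"hand":0.01},{"ax":0,"ay":0,"az":0.05,"x":-0.02,"y":0.115,"z":0,"hand":0.01},{"ax":0,"ay":0,"az":0.06,"x":-0.03,"y":0.145,"z":0,"hand":0.01},{"ax":0,"ay":0,"az":0.07,"x":-0.035,"y":0.175,"z":0,"hand":0.01},{"ax":0,"ay":0,"az":0.08,"x":-0.04,"y":0.205,"z":0,"hand":0.01},{"ax":0,"ay":0,"az":0.1,"x":-0.044,"y":0.23,"z":0,"hand":0.01},{"ax":0,"ay":0,"az":0.1,"x":-0.044,"y":0.243,"z":0,"hand":0.01},{"ax":0,"ay":0,"az":0.1,"x":-0.044,"y":0.243,"z":0,"hand":0.01},{"ax":0,"ay":0,"az":0.1,"x":-0.044,"y":0.243,"z":0,"hand":0.01}]' 70; python3 - <<'E'
from h import *
st();go([.495,.325,.06],a=np.pi/2-.057)
t=r.get_image('top')[:,:,::-1].copy();s=r.get_image('scene')[:,:,::-1].copy()
cv2.imwrite("pics/c10.png",np.hstack([cv2.resize(t[210:310,130:240],(400,364)),cv2.resize(s[290:400,180:300],(400,364))]))
E
```

```text
time: 39.95
tool_pos: [0.493, 0.3233, 0.1449]
ee_rot: [[-0.998, 0.056, -0.001], [0.056, 0.998, -0.004], [0.001, -0.004, -1.0]]
contact_force: [0.4, -0.7, -3.0]
finger_gap: 0.0213
39.95 [0.493  0.3233 0.1449] [[-0.998, 0.056, -0.001], [0.056, 0.998, -0.004], [0.001, -0.004, -1.0]] [ 0.4 -0.7 -3. ] 0.0213
shift [-0.002   0.0021  0.0849] turn [-0.0038 -0.0012  0.0012]
```

View pics/c10.png

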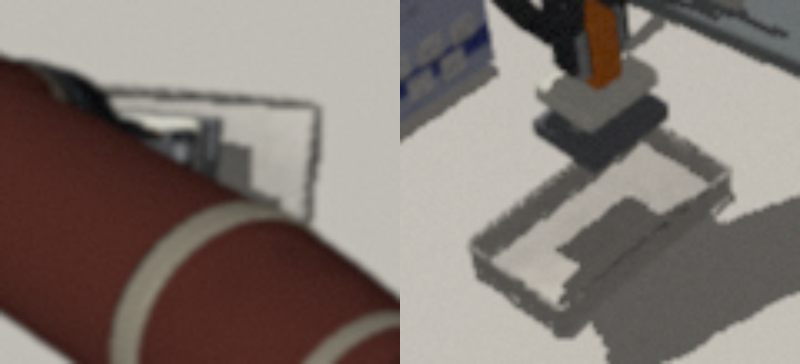

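The wiper hangs upright over the tray (scene crop: foot (600,130), tray (600,240)). Lowering.

```bash
python3 -m inch '[{"ax":0,"ay":0,"az":0,"x":-0.001,"y":0.001,"z":0.02,"hand":0.01},{"ax":0,"ay":0,"az":0,"x":-0.001,"y":0.001,"z":0.04,"hand":0.01},{"ax":0,"ay":0,"az":0,"x":-0.001,"y":0.001,"z":0.06,"hand":0.01},{"ax":0,"ay":0,"az":0,"x":-0.001,"y":0.001,"z":0.074,"hand":0.01},{"ax":0,"ay":0,"az":0,"x":-0.001,"y":0.001,"z":0.082,"hand":0.01},{"ax":0,"ay":0,"az":0,"x":-0.001,"y":0.001,"z":0.085,"hand":0.01},{"ax":0,"ay":0,"az":0,"x":-0.001,"y":0.001,"z":0.087,"hand":0.01},{"ax":0,"ay":0,"az":0,"x":-0.001,"y":0.001,"z":0.089,"hand":0.01},{"ax":0,"ay":0,"az":0,"x":-0.001,"y":0.001,"z":0.09,"hand":0.01},{"ax":0,"ay":0,"az":0,"x":-0.001,"y":0.001,"z":0.09,"hand":0.01}]' 70; python3 -c "
from h import *
st()"
```

```text
time: 40.88
tool_pos: [0.4957, 0.3254, 0.0572]
ee_rot: [[-0.998, 0.058, 0.002], [0.058, 0.998, 0.0], [-0.002, 0.0, -1.0]]
contact_force: [-0.4, 0.6, -2.7]
finger_gap: 0.0212
40.88 [0.4957 0.3254 0.0572] [[-0.998, 0.058, 0.002], [0.058, 0.998, 0.0], [-0.002, 0.0, -1.0]] [-0.4  0.6 -2.7] 0.0212
```

```bash
python3 -m inch '[{"ax":0,"ay":0,"az":0,"x":0,"y":0,"z":0.001,"hand":0.01},{"ax":0,"ay":0,"az":0,"x":0,"y":0,"z":0.002,"hand":0.01},{"ax":0,"ay":0,"az":0,"x":0,"y":0,"z":0.003,"hand":0.01},{"ax":0,"ay":0,"az":0,"x":0,"y":0,"z":0.003,"hand":0.01},{"ax":0,"ay":0,"az":0,"x":0,"y":0,"z":0.003,"hand":0.01}]' 70; python3 -c "
from h import *
st()"
```

```text
time: 41.3
tool_pos: [0.4958, 0.3254, 0.0544]
ee_rot: [[-0.998, 0.058, 0.003], [0.058, 0.998, 0.0], [-0.002, 0.0, -1.0]]
contact_force: [0.5, -1.9, 3.0]
finger_gap: 0.0216
41.3 [0.4958 0.3254 0.0544] [[-0.998, 0.058, 0.003], [0.058, 0.998, 0.0], [-0.002, 0.0, -1.0]] [ 0.5 -1.9  3. ] 0.0216
```

Seated on the floor (force +3 N). Release and withdraw.

```bash
python3 -m inch '[{"ax":0,"ay":0,"az":0,"x":0,"y":0,"z":0,"hand":0.03},{"ax":0,"ay":0,"az":0,"x":0,"y":0,"z":0,"hand":0.05},{"ax":0,"ay":0,"az":0,"x":0,"y":0,"z":0,"hand":0.056},{"ax":0,"ay":0,"az":0,"x":0,"y":0,"z":0,"hand":0.056},{"ax":0,"ay":0,"az":0,"x":0,"y":0,"z":-0.01,"hand":0.056},{"ax":0,"ay":0,"az":0,"x":0,"y":0,"z":-0.03,"hand":0.056},{"ax":0,"ay":0,"az":0,"x":0,"y":0,"z":-0.06,"hand":0.056},{"ax":0,"ay":0,"az":0,"x":0,"y":0,"z":-0.1,"hand":0.056},{"ax":0,"ay":0,"az":0,"x":0,"y":0,"z":-0.14,"hand":0.056},{"ax":0,"ay":0,"az":0,"x":0,"y":0,"z":-0.18,"hand":0.056},{"ax":0,"ay":0,"az":0,"x":0,"y":0,"z":-0.2,"hand":0.056},{"ax":0,"ay":0,"az":0,"x":0,"y":0,"z":-0.2,"hand":0.056}]' 50; python3 -m inch '[{"ax":0,"ay":0,"az":0,"x":0,"y":-0.03,"z":0,"hand":0.056},{"ax":0,"ay":0,"az":0,"x":0,"y":-0.07,"z":0,"hand":0.056},{"ax":0,"ay":0,"az":0,"x":0,"y":-0.11,"z":0,"hand":0.056},{"ax":0,"ay":0,"az":0,"x":0,"y":-0.15,"z":0,"hand":0.056},{"ax":0,"ay":0,"az":0,"x":0,"y":-0.19,"z":0,"hand":0.056},{"ax":0,"ay":0,"az":0,"x":0,"y":-0.23,"z":0,"hand":0.056},{"ax":0,"ay":0,"az":0,"x":0,"y":-0.26,"z":0,"hand":0.056},{"ax":0,"ay":0,"az":0,"x":0,"y":-0.28,"z":0,"hand":0.056},{"ax":0,"ay":0,"az":0,"x":0,"y":-0.28,"z":0,"hand":0.056}]' 50; python3 - <<'E'
from h import *
st()
t=r.get_image('top')[:,:,::-1].copy();s=r.get_image('scene')[:,:,::-1].copy()
cv2.imwrite("pics/c11.png",np.hstack([cv2.resize(t[130:330,140:500],(440,400)),cv2.resize(s[160:400,190:450],(360,400))]))
cv2.imwrite("pics/top5.png",t)
for n,im in(("top",t),("scene",s)): print([b[:2] for b in blobs(mask(im,(7,150,60),(16,255,255)),60)])
E
```

```text
time: 42.3
tool_pos: [0.4963, 0.3283, 0.2605]
ee_rot: [[-0.998, 0.057, 0.01], [0.057, 0.998, 0.008], [-0.01, 0.008, -1.0]]
contact_force: [-0.5, 2.1, 0.9]
finger_gap: 0.0559
time: 43.05
tool_pos: [0.4783, 0.0393, 0.2525]
ee_rot: [[-0.998, 0.067, -0.002], [0.067, 0.998, -0.005], [0.002, -0.005, -1.0]]
contact_force: [-0.8, 0.1, -1.1]
finger_gap: 0.056
43.05 [0.4783 0.0393 0.2525] [[-0.998, 0.067, -0.002], [0.067, 0.998, -0.005], [0.002, -0.005, -1.0]] [-0.8  0.1 -1.1] 0.056
[([171, 246, 14, 13, 141], [177.7, 252.2])]
[([231, 323, 17, 26, 320], [239.1, 335.3])]
```

View pics/c11.png

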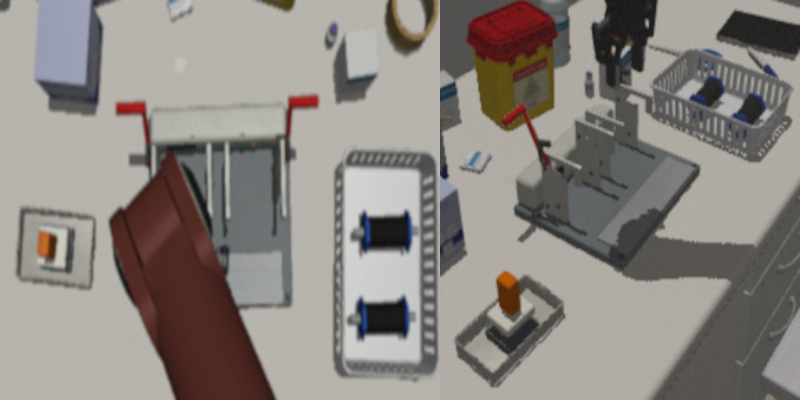

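The wiper stands upright in the tray (scene crop (510,315)). Both rollers lie flat in the basket, both levers are back, and the carton and box are where they were. Handing in.

```bash
python3 -m inch '[{"ax":0,"ay":0,"az":0,"x":0,"y":0,"z":0,"hand":0.056},{"ax":0,"ay":0,"az":0,"x":0,"y":0,"z":0,"hand":0.056},{"ax":0,"ay":0,"az":0,"x":0,"y":0,"z":0,"hand":0.056},{"ax":0,"ay":0,"az":0,"x":0,"y":0,"z":0,"hand":0.056}]'; python3 - <<'E'
from h import *
t=r.get_image('top')[:,:,::-1].copy()
print([b[:2] for b in blobs(mask(t,(7,150,60),(16,255,255)),60)],pt("top",175.5,252.2,.097))
print(r.finish_job())
E
```

```text
time: 43.48
tool_pos: [0.4789, 0.0468, 0.2538]
ee_rot: [[-0.998, 0.055, 0.001], [0.055, 0.998, -0.0], [-0.001, 0.0, -1.0]]
contact_force: [0.1, -0.6, -0.0]
finger_gap: 0.0564
[([171, 246, 14, 13, 139], [177.7, 252.1])] [0.4948532  0.32354916 0.097     ]
the job is handed in; nothing more can be done
None
```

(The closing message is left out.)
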